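Fetch the counting board from its clamp behind the coin jars

TASK

The full coin-counting board is held in its clamp stand behind two coin jars. First move both jars to the cork mat and leave them standing there; then swing the clamp bar fully up by its orange knob, slide the board forward out of the stand by its black rib and lay it flat in the yellow tray. Last, stand each jar back in the middle of the disc of its own cap's colour, leave the bar up, and do not disturb the green tumbler.

Things in the scene. Friction and masses are not known exactly. Their poses are not given: they have to be found in the camera images.
- jar_blue_mid (a point): middle (half-way up) of the coin jar with the blue cap: a closed upright cylinder, brass-coloured stacked coins below a wide cap, 46 mm across, 70 mm tall, about 0.3 kg; origin on its axis 35 mm above its foot. At the start it stands on the blue disc, in front of the counting board. z is its axis
- jar_red_mid (a point): middle (half-way up) of the coin jar with the red cap: a closed upright cylinder, brass-coloured stacked coins below a wide cap, 46 mm across, 70 mm tall, about 0.3 kg; origin on its axis 35 mm above its foot. At the start it stands on the red disc, in front of the counting board. z is its axis
- board_grip (a point): centre of the black grip rib (30 mm along x, 12 mm thick, 22 mm tall, 19 mm above the underside) on the white coin board: 120 (x) x 100 (y) x 8 mm, 0.14 kg, its middle 20 mm behind (+x) the rib. x points away from the robot, within 0.3 rad of ahead. The board slides out level along its -x; lips over its edges (3 mm play) stop lifting until it has slid 55 mm (70 is safe)
- bar (a joint): angle of the clamp bar, rad: 0 is down, its foot in front of a ridge on the board, so that the board cannot slide; grows as it swings up and back, stop at 1.7. Over 1.0 counts as up, 1.3 to 1.5 is upright and well clear. Stiff hinge: it stays where it is left; 1 to 2 N at the knob moves it
- bar_knob (a point): centre of the orange ball knob, 24 mm across, on a 10 mm stem at the bar's front end, 60 mm above the table when down, some 30 mm behind the rib. The hinge axis runs along the board's y, 92 mm behind (board +x) and 30 mm below the knob when down: the knob travels on an arc of 97 mm radius, up and then back. The point turns with the bar
- spot_blue: flat blue disc marked on the table, 68 mm across, 1 mm high and nothing to bump into, home of the jar with the blue cap; origin at its centre at table height. The two discs lie 100 mm apart, side by side, 60 mm (centres) in front of the counting board's front edge; which is left and which right changes
- spot_red: flat red disc marked on the table, 68 mm across, 1 mm high and nothing to bump into, home of the jar with the red cap; origin at its centre at table height. The two discs lie 100 mm apart, side by side, 60 mm (centres) in front of the counting board's front edge; which is left and which right changes
- mat: cork mat, 220 mm (its x) by 130 mm (its y), 3 mm thick, fixed on the table to the left or right; origin at the centre of its underside. Room for both jars side by side along its x
- tray: yellow open tray, fixed on the table on the side opposite the mat: outside 167 mm (its x) by 147 mm (its y) by 20 mm tall, walls and floor 5 mm, inside 157 by 137 mm, so that the board fits flat with its long side along the tray's x, either way round; origin at the centre of its underside
- tumbler: green tumbler, 122 mm tall, 72 mm across, standing beyond the stand, not part of the job; origin at the centre of its foot
There are look-alikes about, which are no part of the job. Of the things that look like the part that bears board_grip, the largest one is meant.

How it is judged:
On the way, in this order (a step that is already met when the one before it is completed fails the run):
1. both jars stand released on the cork mat (x of jar_blue_mid in the frame of mat between -0.092 and 0.092 m and y of jar_blue_mid in the frame of mat between -0.048 and 0.048 m and angle between each of jar_blue_mid, jar_red_mid's own z axis and vertical below 0.1 rad and height (world z) of each of jar_blue_mid, jar_red_mid below 0.042 m and linear speed of each of jar_blue, jar_red below 0.03 m/s and contact force between the fingers and jar_blue below 0.1 N and x of jar_red_mid in the frame of mat between -0.092 and 0.092 m and y of jar_red_mid in the frame of mat between -0.048 and 0.048 m and contact force between the fingers and jar_red below 0.1 N), for 0.2 s.
2. the clamp bar is swung up (value of joint bar above 1 rad), for 0.2 s.
3. the board lies flat in the yellow tray, released (x of board_grip in the frame of tray between -0.045 and 0.045 m and y of board_grip in the frame of tray between -0.025 and 0.025 m and height (world z) of board_grip below 0.029 m and angle between board_grip's own z axis and vertical below 0.06 rad and linear speed of board below 0.03 m/s and contact force between the fingers and board below 0.1 N), for 0.2 s.
At the end, for the whole second after the job is handed in: Each jar stands upright and released within 14 mm of the centre of the disc of its cap's colour, the board lies flat on the tray's floor, released, the bar is still up (over 1.0 rad), and all is at rest (all of step 3 and horizontal distance between jar_blue_mid and spot_blue below 0.014 m and angle between each of jar_blue_mid, jar_red_mid's own z axis and vertical below 0.1 rad and height (world z) of each of jar_blue_mid, jar_red_mid below 0.042 m and linear speed of each of jar_blue, jar_red below 0.03 m/s and contact force between the fingers and jar_blue below 0.1 N and horizontal distance between jar_red_mid and spot_red below 0.014 m and contact force between the fingers and jar_red below 0.1 N and value of joint bar above 1 rad); the robot touches nothing.
It fails at once if the green tumbler is shifted by more than 30 mm or tipped (distance of tumbler from where it was at the start of the episode above 0.03 m or angle between tumbler's own z axis and vertical above 0.4 rad).
It also fails if it takes over 141 s, if anything falls off the work surface, if the arm or the gripper's body presses on something with over 40 N, if the wrist force passes 120 N, or if a joint passes its speed limit or range.

ROBOT

A 6-joint arm with a two-finger parallel gripper is mounted at the origin on the work surface. World frame = base frame: x ahead of the robot, y to its left, z up, the work surface at z = 0. Lengths are in m, angles in rad, forces in N, time in s.
With the tool pointing down it reaches from about 0.3 to 0.825 m from the base axis. Payload 5.4 kg.
Tool frame: the origin (TCP) lies at the very end of the fingers, on their centre line; the grasp point (between the pads) lies 19 mm behind it (manip.grasp_offset is the distance from the TCP to the grasp point, in m); z points along the fingers, y is the direction in which the jaws open and shut (so a half turn about z gives the same grasp; the last joint's range is limited). The gripper opens to 92 mm and grips with 3 to 60 N. Pads are 20 mm wide; open, the fingers measure 128 mm over their backs; the gripper's body (75 mm by 189 mm) begins 69 mm behind the grasp point.
Start: joints at [1.098, 0.158, 1.597, -0, 1.386, -0.21], TCP at [0.149, 0.555, 0.215] pointing down, gripper open.
Joint ranges: [-2.91, 2.91], [-0.94, 2.29], [0.18, 2.7], [-1.29, 4.43], [0.17, 2.64], [-3, 3]. Speed limits (rad/s): [2.57, 2.57, 3.14, 3.14, 3.14, 3.14].

INTERFACE

Orientations are given as [roll, pitch, yaw] about the fixed x, y, z axes, in that order (R = Rz(yaw) Ry(pitch) Rx(roll)).
In Python, from plant import telemetry, viewer, manip, finder gives the robot as it stands.
- The arm moves only by the tool apply_moves, never from a script. Its argument "commands" is a list of rows, each an object with "rot": the turn, a rotation vector about the tool's x, y, z in degrees, a list of three; "slide": the shift along the tool's x, y, z in cm, a list of three; "grip": the closure in counts, from 0 (fully open) to 255 (shut). In form: [{"rot": [wx, wy, wz], "slide": [x, y, z], "grip": grip}, ...]. A call has 1 to 20 rows; each row is the pose to reach, as a shift and turn from the pose measured when the call began, along the tool's axes at that moment; what a row does not reach only later rows make up. A row lasts 1/8 s, in which the tool goes at most 62.5 mm and 10.7 degrees, less where a joint would pass 70% of its speed; a pose out of reach is approached as far as the arm can. A call with a gripper value outside its range is refused whole. The fingers move at their own pace and stop on an object; "grip_force" is the grip in N (left out, the last holds). Time passes only in rows, so rows that repeat a pose let the fingers close. It gives the time, the measured TCP pose, the force and the opening at its end, in the units of the state.
- telemetry.sense(): the state, without advancing time (a new reading comes with each control period).
- viewer.grab_frame(name): name is "side" or "top"; returns a dict with "image" (400x640x3 uint8, red, green, blue), "fov_y" (degrees; the focal length in pixels is half the picture's height over the tangent of half this angle, whatever the lens; pixels are square), "cx", "cy" (the principal point, pixels), "R" (3x3) and "t" (3): a world point X has camera coordinates R X + t. Camera axes: x right, y down, z forward; pixel columns grow to the right and rows downward; lengths in m; the calibration is good to about 2 mm. A picture is of the moment at which its call begins. There is no depth.
- manip.close_job(): hands the job in, once; it reports no verdict.
Trained networks look in the newest picture that a camera, given by its name, has taken for a name from the list of things; names that differ only in an ending like _2 or _b are one class to them, and where a whole thing is asked for, a point or a joint stands for the part that bears it (a point fixed in the world has none). Each returns a list of dicts, best first, with "conf" (0 to 1); they miss things now and then, are a little off and sometimes report something else, mostly with a low value. They report only what shows in the picture. A call takes as long as a camera call. They do not tell look-alikes from the thing itself.
- finder.recognise(camera, name): "at" ([column, row] in pixels, amid what is visible of it).
The state is a dict: "time_s": time; "joint_positions": joint angles; "qvel": joint speeds; "tau": joint torques, N m; "ee_pos": TCP position; "eef_rot": TCP orientation; "ft_force": force on the tool from outside, world axes, zero at the start; "wrist_torque": the same for the moment, N m; "width": finger opening in m.
Only numpy, scipy, OpenCV 4.12 (cv2) and the standard library are available. Lean on these libraries where they do the work, as an engineer would, in place of code of your own. Each camera call takes 0.05 s, during which the arm holds its last target.

## Working session

There is one attempt and no reset: what is moved stays moved. The work goes in short steps, Python scripts to look and compute and a tool call to move; the robot and the scene stay as the last step left them, time stands still between calls to the robot, and variables do not carry over. Pictures are saved under pics/ and viewed, and the job is handed in when it is done.

Besides the shell and the picture viewer there is one more tool, called after "Emit:" as name(argument=value, ...) on one line, values as JSON. apply_moves: Moves the arm, as the interface text tells. Its arguments: {"type":"object","properties":{"commands":{"type":"array","items":{"type":"object","properties":{"rot":{"type":"array","items":{"type":"number"}},"slide":{"type":"array","items":{"type":"number"}},"grip":{"type":"number"}}}},"grip_force":{"type":"number"}},"required":["commands"]}

```bash
ls; mkdir -p pics; python3 - <<'E'
from plant import telemetry, viewer, manip, finder
import cv2,numpy as np
s=telemetry.sense();print(s)
for n in("side","top"):
    f=viewer.grab_frame(n);cv2.imwrite(f"pics/{n}0.png",f["image"][:,:,::-1])
    print(n,f["fov_y"],f["cx"],f["cy"],np.array(f["R"]).round(4).tolist(),np.array(f["t"]).round(4).tolist())
    for k in["jar_blue_mid","jar_red_mid","board_grip","bar_knob","spot_blue","spot_red","mat","tray","tumbler"]:
        print(k,[(np.round(d["at"],1).tolist(),round(d["conf"],2)) for d in finder.recognise(n,k)])
E
```

```text
pics
{'time_s': 0.0, 'joint_positions': array([ 1.09790127e+00,  1.59029366e-01,  1.59817783e+00, -1.21441406e-05,
        1.38614063e+00, -2.10123709e-01]), 'qvel': array([ 0.000478  ,  0.00010014,  0.00143916,  0.00122792, -0.00059249,
       -0.0007954 ]), 'tau': array([ 6.39978825e-04, -3.85532749e+01, -3.22126579e+01,  7.03576324e-02,
        3.71484621e-02, -1.32365203e-04]), 'ee_pos': array([0.14912532, 0.55471923, 0.21365719]), 'eef_rot': array([-3.13987360e+00, -3.54422694e-04,  2.87882324e+00]), 'ft_force': array([-1.03229375, -0.18076185, -0.46698307]), 'wrist_torque': array([ 0.01255733,  0.00480824, -0.00168778]), 'width': 0.09187925940461504}
side 46.18348428619425 319.74632841026386 200.61036302281065 [[0.7778, -0.6286, -0.0], [-0.3481, -0.4307, -0.8327], [0.5234, 0.6476, -0.5538]] [-0.4805, 0.2685, 0.7548]
jar_blue_mid [([257.5, 245.6], 0.57)]
jar_red_mid [([234.2, 219.9], 0.73)]
board_grip [([351.3, 184.5], 0.88), ([284.5, 227.8], 0.84), ([372.6, 256.0], 0.83)]
bar_knob [([308.3, 209.8], 0.81)]
spot_blue [([260.9, 267.9], 0.79)]
spot_red [([223.3, 238.1], 0.61)]
mat [([210.3, 185.3], 0.82)]
tray [([360.6, 349.4], 0.73)]
tumbler [([290.3, 145.7], 0.94), ([236.8, 216.7], 0.25)]
top 44.87561213568193 301.0058847695617 201.9436987466366 [[-0.0242, -0.9997, -0.0056], [-0.9895, 0.0248, -0.1423], [0.1424, 0.0021, -0.9898]] [0.0298, 0.6035, 1.1125]
jar_blue_mid [([314.9, 271.8], 0.73)]
jar_red_mid [([277.5, 266.1], 0.85)]
board_grip [([296.6, 222.4], 0.9), ([368.6, 188.4], 0.61), ([276.8, 134.0], 0.6)]
bar_knob [([298.0, 198.6], 0.93), ([307.3, 263.2], 0.63)]
spot_blue [([306.2, 265.3], 0.52)]
spot_red [([269.5, 277.5], 0.66)]
mat [([180.6, 243.1], 0.74)]
tray [([438.8, 263.7], 0.97), ([293.3, 221.9], 0.3), ([200.3, 154.8], 0.25)]
tumbler [([201.8, 153.5], 0.74)]
```

View pics/side0.png

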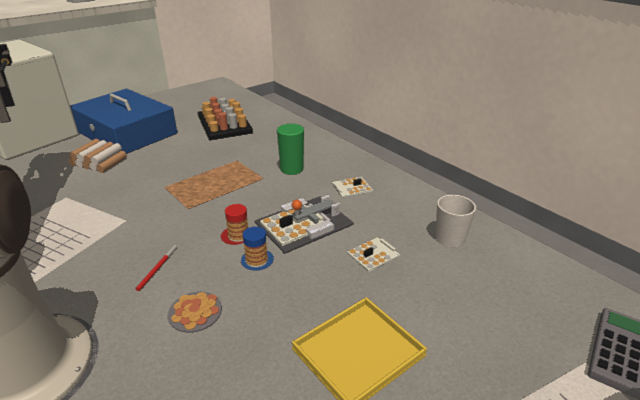

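View pics/top0.png

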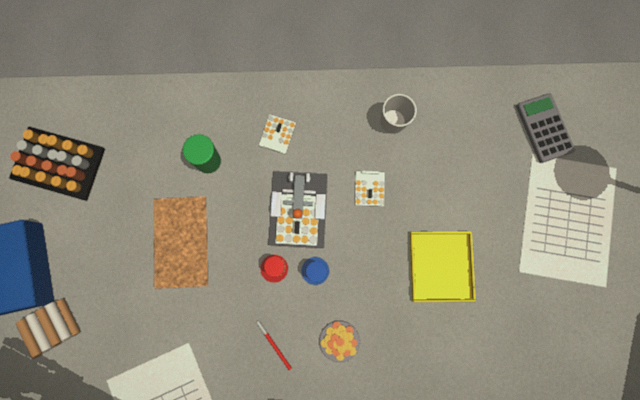

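The top view shows the mat on the left (180,243), the tray on the right (442,266) and the stand at (298,210). The red jar is at (274,268) and the blue jar at (315,271). The tumbler is at (200,153), and the two small boards at (278,133) and (369,188) are look-alikes.

```bash
cat > h.py <<'E'
import numpy as np,cv2
from plant import telemetry, viewer, manip, finder
class Cam:
    def __init__(s,n):
        f=viewer.grab_frame(n);s.n=n;s.im=f["image"];s.f=s.im.shape[0]/2/np.tan(np.radians(f["fov_y"])/2)
        s.c=np.array([f["cx"],f["cy"]]);s.R=np.array(f["R"]);s.t=np.array(f["t"])
        s.o=-s.R.T@s.t
        s.hsv=cv2.cvtColor(s.im,cv2.COLOR_RGB2HSV)
    def ray(s,p):
        d=s.R.T@np.r_[(np.array(p)-s.c)/s.f,1];return d/np.linalg.norm(d)
    def on(s,p,z):
        d=s.ray(p);return (s.o+d*(z-s.o[2])/d[2])
    def pix(s,X):
        q=s.R@np.array(X)+s.t;return q[:2]/q[2]*s.f+s.c
    def mask(s,lo,hi,roi=None):
        m=cv2.inRange(s.hsv,np.array(lo),np.array(hi))
        if roi: 
            k=np.zeros_like(m);x0,x1,y0,y1=roi;k[y0:y1,x0:x1]=1;m=m*k
        return m
    def big(s,m):
        n,l,st,ce=cv2.connectedComponentsWithStats(m)
        i=1+np.argmax(st[1:,4]);return ce[i],st[i],(l==i).astype(np.uint8)
    def save(s,name,roi=None,k=1):
        im=s.im[:,:,::-1]
        if roi: x0,x1,y0,y1=roi;im=im[y0:y1,x0:x1]
        cv2.imwrite("pics/"+name,cv2.resize(im,None,fx=k,fy=k,interpolation=cv2.INTER_CUBIC))
def tri(c1,p1,c2,p2):
    A=np.zeros((3,3));b=np.zeros(3)
    for c,p in((c1,p1),(c2,p2)):
        d=c.ray(p);M=np.eye(3)-np.outer(d,d);A+=M;b+=M@c.o
    X=np.linalg.solve(A,b)
    return X,[np.linalg.norm(np.cross(X-c.o,c.ray(p))) for c,p in((c1,p1),(c2,p2))]
E
python3 - <<'E'
from h import *
T=Cam("top");S=Cam("side")
T.save("t1.png",(220,370,140,300),4);S.save("s1.png",(200,400,160,280),4)
np.set_printoptions(precision=4,suppress=True)
for nm,p in (("mat",(140,220,185,300)),("tray",(400,490,220,310))):
    x0,x1,y0,y1=p
    m=T.mask((22 if nm=="tray" else 5,150 if nm=="tray" else 70,40),(35 if nm=="tray" else 22,255,255),p)
    m=cv2.morphologyEx(m,cv2.MORPH_CLOSE,np.ones((3,3)))
    c,st,l=T.big(m)
    cn=max(cv2.findContours(l,0,1)[0],key=cv2.contourArea)
    b=cv2.boxPoints(cv2.minAreaRect(cn))
    z=.003 if nm=="mat" else .02
    P=np.array([T.on(q,z) for q in b])
    print(nm,b.tolist(),P,P.mean(0),np.linalg.norm(np.diff(P,axis=0),axis=1))
E
```

```text
mat [[151.64102172851562, 197.1781768798828], [205.70843505859375, 195.77381896972656], [208.07485961914062, 286.88116455078125], [154.0074462890625, 288.2855224609375]] [[0.631  0.3847 0.003 ]
 [0.6312 0.2506 0.003 ]
 [0.4085 0.2441 0.003 ]
 [0.4083 0.3746 0.003 ]] [0.5198 0.3135 0.003 ] [0.1341 0.2228 0.1305]
tray [[409.7239685058594, 232.02713012695312], [472.8443298339844, 230.68417358398438], [474.3402404785156, 300.9927673339844], [411.2198791503906, 302.3357238769531]] [[ 0.5276 -0.2453  0.02  ]
 [ 0.5271 -0.3973  0.02  ]
 [ 0.361  -0.3884  0.02  ]
 [ 0.3614 -0.2394  0.02  ]] [ 0.4443 -0.3176  0.02  ] [0.152  0.1663 0.1489]
```

View pics/t1.png

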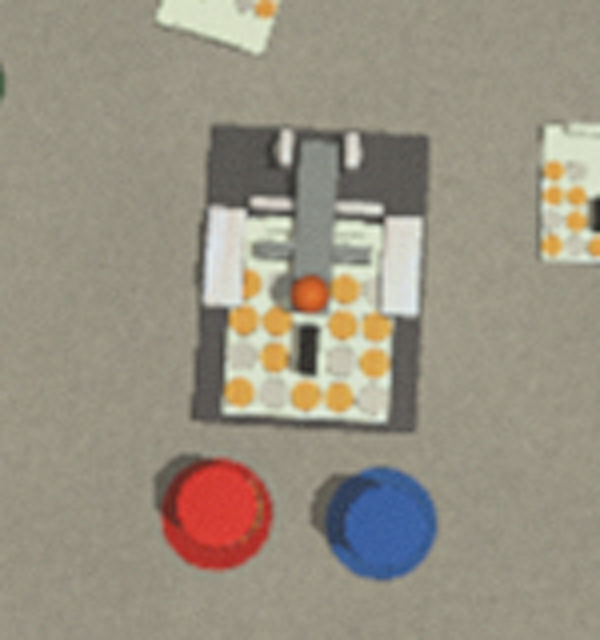

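View pics/s1.png

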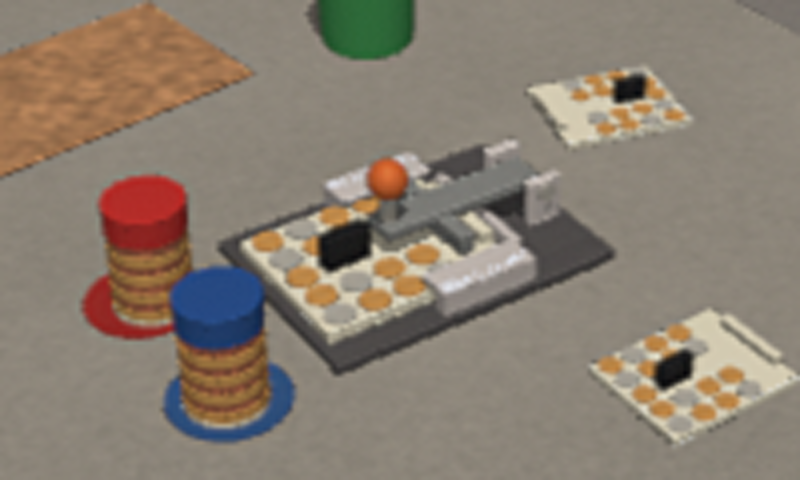

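```bash
python3 - <<'E'
from h import *
np.set_printoptions(precision=4,suppress=True)
T=Cam("top");S=Cam("side")
def cr(p,o=(220,140),k=4): return [(p[0]+.5)/k-.5+o[0],(p[1]+.5)/k-.5+o[1]]
# stand corners, base plate z~0?
for z in(0.0,0.008):
    P=np.array([T.on(cr(p),z) for p in((192,420),(414,430),(428,136),(211,126))]);print(z,P[:,:2].tolist())
    d=(P[2]+P[3]-P[0]-P[1]);print("yaw",np.arctan2(d[1],d[0]))
    d=P[0]-P[1];print("yaw2",np.arctan2(-d[0],d[1]))
B=np.array([T.on(cr(p),0.019) for p in((222,415),(387,423))]);print("board front",B)
# knob: detected
kt=T.big(T.mask((5,200,120),(14,255,255),(285,310,200,220)))[0]
kt=cr((311,294)); ks=cr((387,178),(200,160))
print("knob",tri(T,kt,S,ks))
rt=cr((308,350)); rs=cr((344,246),(200,160))
print("rib",tri(T,rt,S,rs), T.on(rt,.035))
print([ (np.array(d["at"]),d["conf"]) for d in finder.recognise("top","board_grip")])
for nm,lo,hi,ct,cs in (("red",(0,150,60),(6,255,255),cr((217,503)),cr((144,197),(200,160))),("blue",(100,120,40),(125,255,255),cr((383,520)),cr((217,288),(200,160)))):
    print(nm,"captop",tri(T,ct,S,cs),T.on(ct,.07),S.on(cs,.07))
    for C,roi in((T,(250,340,250,290)),(S,(205,275,200,280))):
        m=C.mask(lo,hi,roi); 
        if nm=="red": m|=C.mask((174,150,60),(180,255,255),roi)
        c,st,l=C.big(m); print(C.n,c,st)
        # project disc model: fit centre by maximizing agreement of disc outline
        ys,xs=np.nonzero(l); 
        G=np.array([C.on((x,y),0.001)[:2] for x,y in zip(xs,ys)])
        G=G.reshape(-1,2).astype(np.float32)
        h=cv2.convexHull(G)[:,0]
        print("  ground hull x",h[:,0].min(),h[:,0].max(),"y",h[:,1].min(),h[:,1].max())
E
```

```text
0.0 [[0.506843175846264, 0.09916637983637008], [0.49741888175312626, -0.03635311186184733], [0.6800687167610391, -0.05071176609110086], [0.6898781622613892, 0.08464240936310985]]
yaw -0.07881866640580948
yaw2 -0.06943020276847477
0.008 [[0.5063887533358138, 0.0985817618788764], [0.49702796384472553, -0.0360245461574993], [0.6784470323918348, -0.0502864461244406], [0.688190377988397, 0.08415565963383229]]
yaw -0.07881866640580942
yaw2 -0.06943020276847461
board front [[ 0.5083  0.0797  0.019 ]
 [ 0.5011 -0.0195  0.019 ]]
knob (array([0.5738, 0.0249, 0.0607]), [np.float64(0.0017910545762926942), np.float64(0.001791054576292779)])
rib (array([0.5444, 0.0277, 0.026 ]), [np.float64(0.001424470778554283), np.float64(0.0014244707785543548)]) [0.5448 0.0268 0.035 ]
[(array([279.8, 134.9]), 0.9), (array([367.6, 189.8]), 0.85), (array([294.9, 223. ]), 0.84)]
red captop (array([0.4536, 0.0812, 0.0697]), [np.float64(0.0017000289752690685), np.float64(0.0017000289752691084)]) [0.4552 0.0804 0.07  ] [0.4519 0.0816 0.07  ]
top [273.4585 268.2726] [261 255  27  27 554]
  ground hull x 0.4184147 0.48124298 y 0.052780792 0.11614759
side [235.4633 213.0088] [225 204  22  19 341]
  ground hull x 0.45877752 0.5198757 y 0.120705314 0.19606134
blue captop (array([ 0.4411, -0.013 ,  0.0707]), [np.float64(0.002449548898853517), np.float64(0.0024495488988536024)]) [ 0.4432 -0.0142  0.07  ] [ 0.4393 -0.0111  0.07  ]
top [316.127  271.0574] [303 257  26  27 488]
  ground hull x 0.4112543 0.4739612 y -0.046425994 0.014470633
side [254.0753 236.3013] [243 227  23  20 385]
  ground hull x 0.44660226 0.5052234 y 0.020359343 0.09032777
```

```bash
cat >> h.py <<'E'
from scipy.spatial.transform import Rotation as Ro
def plan(wps):
    """wps: (x,y,z,yaw) tool down"""
    s=telemetry.sense();p=s["ee_pos"];R=Ro.from_euler("xyz",s["eef_rot"])
    print("now t",round(s["time_s"],2),p.round(4),np.round(s["eef_rot"],3),"w",round(s["width"],4),"F",np.round(s["ft_force"],1))
    for x,y,z,yaw in wps:
        Rt=Ro.from_euler("xyz",[np.pi,0,yaw])
        print([x,y,z],"slide",(R.inv().apply(np.array([x,y,z])-p)*100).round(2).tolist(),"rot",np.degrees((R.inv()*Rt).as_rotvec()).round(1).tolist())
E
python3 - <<'E'
from h import *
T=Cam("top");S=Cam("side")
print("tumbler",T.on(T.big(T.mask((50,100,40),(80,255,255),(170,230,120,180)))[0],.1))
m=S.mask((22,150,40),(35,255,255),(280,440,290,400));c,st,l=S.big(m)
cn=max(cv2.findContours(l,0,1)[0],key=cv2.contourArea);a=cv2.approxPolyDP(cn,5,True)[:,0];print(a.tolist(),[S.on(q,.02)[:2].round(3).tolist() for q in a])
plan([(.4535,.081,.13,3.067),(.4535,.081,.015,3.067)])
E
```

```text
tumbler [0.71589929 0.24204522 0.1       ]
[[367, 298], [292, 342], [337, 399], [367, 399], [425, 355], [425, 347]] [[0.525, -0.252], [0.36, -0.247], [0.35, -0.372], [0.384, -0.399], [0.51, -0.401], [0.522, -0.391]]
now t 1.35 [0.1494 0.5552 0.2146] [-3.142 -0.     2.879] w 0.0923 F [0.1 0.  0.4]
[0.4535, 0.081, 0.13] slide [-41.69, -37.89, 8.46] rot [-0.0, -0.0, -10.8]
[0.4535, 0.081, 0.015] slide [-41.69, -37.89, 19.96] rot [-0.0, -0.0, -10.8]
```

Emit:
apply_moves(commands=[{"slide":[-41.7,-37.9,8.5],"rot":[0,0,-10.8],"grip":0},{"slide":[-41.7,-37.9,8.5],"rot":[0,0,-10.8],"grip":0},{"slide":[-41.7,-37.9,8.5],"rot":[0,0,-10.8],"grip":0},{"slide":[-41.7,-37.9,8.5],"rot":[0,0,-10.8],"grip":0},{"slide":[-41.7,-37.9,8.5],"rot":[0,0,-10.8],"grip":0},{"slide":[-41.7,-37.9,8.5],"rot":[0,0,-10.8],"grip":0},{"slide":[-41.7,-37.9,8.5],"rot":[0,0,-10.8],"grip":0},{"slide":[-41.7,-37.9,8.5],"rot":[0,0,-10.8],"grip":0},{"slide":[-41.7,-37.9,8.5],"rot":[0,0,-10.8],"grip":0},{"slide":[-41.7,-37.9,8.5],"rot":[0,0,-10.8],"grip":0},{"slide":[-41.7,-37.9,8.5],"rot":[0,0,-10.8],"grip":0},{"slide":[-41.7,-37.9,8.5],"rot":[0,0,-10.8],"grip":0},{"slide":[-41.7,-37.9,8.5],"rot":[0,0,-10.8],"grip":0},{"slide":[-41.7,-37.9,8.5],"rot":[0,0,-10.8],"grip":0}], grip_force=25)

```text
time_s: 3.1
ee_pos: [0.4534, 0.0817, 0.1298]
eef_rot: [3.142, 0.0, 3.069]
ft_force: [-0.2, -0.8, 0.1]
width: 0.0916
```

```bash
python3 - <<'E'
from h import *
S=Cam("side");S.save("s2.png",(180,420,100,280),3)
T=Cam("top");T.save("t2.png",(180,420,140,300),3)
plan([(.4535,.081,.015,3.067)])
E
```

```text
now t 3.2 [0.4535 0.0814 0.1297] [3.142 0.    3.068] w 0.0921 F [0.1 0.3 0.6]
[0.4535, 0.081, 0.015] slide [-0.0, -0.04, 11.47] rot [0.0, 0.0, 0.1]
```

View pics/s2.png

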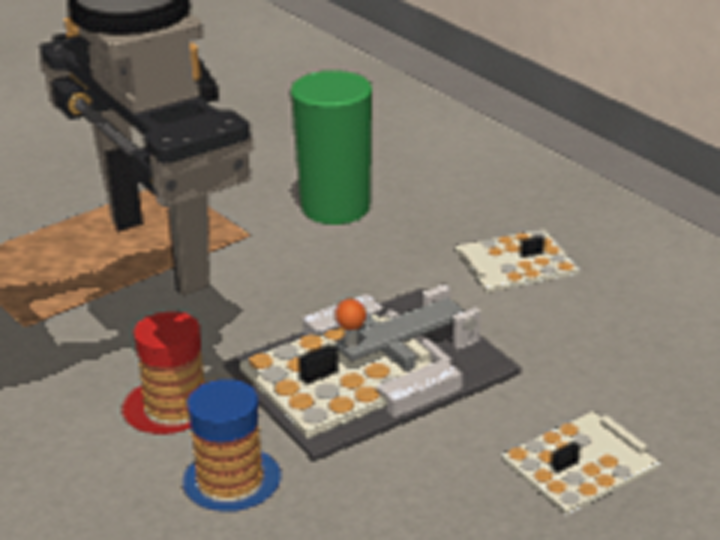

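The gripper is open along y, and the side view shows it straddling the red jar with the cap at crop (168,340). I'll descend, grip and lift.

Emit:
apply_moves(commands=[{"slide":[0,0,4],"rot":[0,0,0],"grip":0},{"slide":[0,0,8],"rot":[0,0,0],"grip":0},{"slide":[0,0,11.4],"rot":[0,0,0],"grip":0},{"slide":[0,0,11.4],"rot":[0,0,0],"grip":0},{"slide":[0,0,11.4],"rot":[0,0,0],"grip":200},{"slide":[0,0,11.4],"rot":[0,0,0],"grip":200},{"slide":[0,0,11.4],"rot":[0,0,0],"grip":200},{"slide":[0,0,11.4],"rot":[0,0,0],"grip":200},{"slide":[0,0,11.4],"rot":[0,0,0],"grip":200},{"slide":[0,0,11.4],"rot":[0,0,0],"grip":200},{"slide":[0,0,11.4],"rot":[0,0,0],"grip":200},{"slide":[0,0,11.4],"rot":[0,0,0],"grip":200}])

```text
time_s: 4.7
ee_pos: [0.4538, 0.0811, 0.016]
eef_rot: [-3.141, 0.001, 3.068]
ft_force: [-1.4, -2.6, 4.5]
width: 0.0457
```

```bash
python3 - <<'E'
from h import *
plan([(.4535,.081,.105,3.067),(.565,.315,.105,3.067),(.565,.315,.0195,3.067)])
E
```

```text
now t 4.7 [0.4538 0.0811 0.016 ] [-3.141e+00  1.000e-03  3.068e+00] w 0.0457 F [-1.4 -2.6  4.5]
[0.4535, 0.081, 0.105] slide [0.02, -0.02, -8.9] rot [-0.0, 0.0, 0.1]
[0.565, 0.315, 0.105] slide [-9.39, 24.14, -8.9] rot [-0.0, 0.0, 0.1]
[0.565, 0.315, 0.0195] slide [-9.38, 24.14, -0.35] rot [-0.0, 0.0, 0.1]
```

Emit:
apply_moves(commands=[{"slide":[0,0,-3],"rot":[0,0,0],"grip":200},{"slide":[0,0,-6],"rot":[0,0,0],"grip":200},{"slide":[0,0,-9],"rot":[0,0,0],"grip":200},{"slide":[-1.6,4,-9],"rot":[0,0,0],"grip":200},{"slide":[-3.2,8,-9],"rot":[0,0,0],"grip":200},{"slide":[-4.8,12,-9],"rot":[0,0,0],"grip":200},{"slide":[-6.4,16,-9],"rot":[0,0,0],"grip":200},{"slide":[-8,20,-9],"rot":[0,0,0],"grip":200},{"slide":[-9.4,24.1,-9],"rot":[0,0,0],"grip":200},{"slide":[-9.4,24.1,-9],"rot":[0,0,0],"grip":200},{"slide":[-9.4,24.1,-6],"rot":[0,0,0],"grip":200},{"slide":[-9.4,24.1,-3],"rot":[0,0,0],"grip":200},{"slide":[-9.4,24.1,-1.2],"rot":[0,0,0],"grip":200},{"slide":[-9.4,24.1,-0.4],"rot":[0,0,0],"grip":200},{"slide":[-9.4,24.1,-0.4],"rot":[0,0,0],"grip":200},{"slide":[-9.4,24.1,-0.4],"rot":[0,0,0],"grip":200}])

```text
time_s: 6.7
ee_pos: [0.566, 0.3148, 0.0209]
eef_rot: [3.141, 0.002, 3.068]
ft_force: [0.5, -0.7, -2.6]
width: 0.0455
```

```bash
python3 - <<'E'
from h import *
S=Cam("side");S.save("s3.png",(120,420,100,280),2.6)
plan([(.565,.315,.0195,3.067)])
E
```

```text
now t 6.75 [0.5659 0.3148 0.0208] [3.141e+00 2.000e-03 3.068e+00] w 0.0457 F [ 0.2  0.2 -4. ]
[0.565, 0.315, 0.0195] slide [0.09, 0.01, 0.13] rot [0.0, 0.1, 0.1]
```

View pics/s3.png

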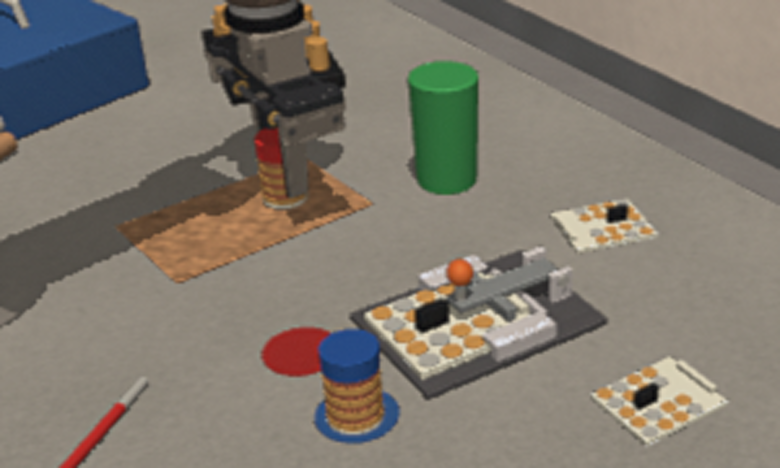

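Emit:
apply_moves(commands=[{"slide":[0,0,0.1],"rot":[0,0,0],"grip":200},{"slide":[0,0,0.15],"rot":[0,0,0],"grip":200},{"slide":[0,0,0.1],"rot":[0,0,0],"grip":60},{"slide":[0,0,0.1],"rot":[0,0,0],"grip":0},{"slide":[0,0,0.1],"rot":[0,0,0],"grip":0},{"slide":[0,0,0.1],"rot":[0,0,0],"grip":0},{"slide":[0,0,-4],"rot":[0,0,0],"grip":0},{"slide":[0,0,-8],"rot":[0,0,0],"grip":0},{"slide":[0,0,-11],"rot":[0,0,0],"grip":0},{"slide":[2,-6,-11],"rot":[0,0,0],"grip":0},{"slide":[4,-12,-11],"rot":[0,0,0],"grip":0},{"slide":[6,-18,-11],"rot":[0,0,0],"grip":0},{"slide":[8,-24,-11],"rot":[0,0,0],"grip":0},{"slide":[9.9,-30,-11],"rot":[0,0,0],"grip":0},{"slide":[9.9,-33.6,-11],"rot":[0,0,0],"grip":0},{"slide":[9.9,-33.6,-11],"rot":[0,0,0],"grip":0},{"slide":[9.9,-33.6,-11],"rot":[0,0,0],"grip":0}])

```text
time_s: 8.88
ee_pos: [0.4424, -0.0126, 0.1306]
eef_rot: [3.141, 0.002, 3.068]
ft_force: [-0.1, 0.0, 0.2]
width: 0.0918
```

```bash
python3 - <<'E'
from h import *
S=Cam("side");S.save("s4.png",(120,420,100,280),2.6)
plan([(.4425,-.0135,.015,3.067),(.475,.312,.105,3.067)])
E
```

```text
now t 8.93 [ 0.4424 -0.0122  0.1305] [3.141e+00 2.000e-03 3.069e+00] w 0.0917 F [ 0.6 -0.5  0.5]
[0.4425, -0.0135, 0.015] slide [0.0, -0.14, 11.55] rot [0.0, 0.1, 0.1]
[0.475, 0.312, 0.105] slide [-0.9, 32.57, 2.57] rot [0.0, 0.1, 0.1]
```

View pics/s4.png

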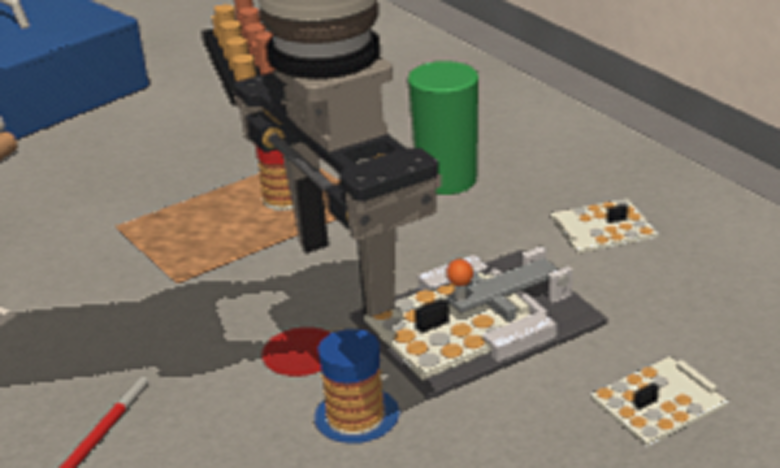

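The red jar stands upright on the mat at crop (275,180). Next I'll grip the blue jar.

Emit:
apply_moves(commands=[{"slide":[0,-0.1,4],"rot":[0,0,0],"grip":0},{"slide":[0,-0.1,8],"rot":[0,0,0],"grip":0},{"slide":[0,-0.1,11.5],"rot":[0,0,0],"grip":0},{"slide":[0,-0.1,11.5],"rot":[0,0,0],"grip":0},{"slide":[0,-0.1,11.5],"rot":[0,0,0],"grip":200},{"slide":[0,-0.1,11.5],"rot":[0,0,0],"grip":200},{"slide":[0,-0.1,11.5],"rot":[0,0,0],"grip":200},{"slide":[0,-0.1,11.5],"rot":[0,0,0],"grip":200},{"slide":[0,-0.1,11.5],"rot":[0,0,0],"grip":200},{"slide":[0,-0.1,11.5],"rot":[0,0,0],"grip":200},{"slide":[0,-0.1,11.5],"rot":[0,0,0],"grip":200}])

```text
time_s: 10.3
ee_pos: [0.4431, -0.0137, 0.0159]
eef_rot: [-3.141, 0.003, 3.069]
ft_force: [-0.8, -2.8, 4.4]
width: 0.0458
```

```bash
python3 - <<'E'
from h import *
plan([(.475,.312,.105,3.067),(.475,.312,.0195,3.067)])
E
```

```text
now t 10.3 [ 0.4431 -0.0137  0.0159] [-3.141e+00  3.000e-03  3.069e+00] w 0.0458 F [-0.8 -2.8  4.4]
[0.475, 0.312, 0.105] slide [-0.86, 32.71, -8.91] rot [-0.0, 0.2, 0.1]
[0.475, 0.312, 0.0195] slide [-0.84, 32.71, -0.36] rot [-0.0, 0.2, 0.1]
```

Emit:
apply_moves(commands=[{"slide":[0,0,-3],"rot":[0,0,0],"grip":200},{"slide":[0,0,-6],"rot":[0,0,0],"grip":200},{"slide":[0,0,-9],"rot":[0,0,0],"grip":200},{"slide":[0,5,-9],"rot":[0,0,0],"grip":200},{"slide":[0,10,-9],"rot":[0,0,0],"grip":200},{"slide":[-0.3,15,-9],"rot":[0,0,0],"grip":200},{"slide":[-0.6,20,-9],"rot":[0,0,0],"grip":200},{"slide":[-0.8,25,-9],"rot":[0,0,0],"grip":200},{"slide":[-0.8,29,-9],"rot":[0,0,0],"grip":200},{"slide":[-0.8,32.7,-9],"rot":[0,0,0],"grip":200},{"slide":[-0.8,32.7,-9],"rot":[0,0,0],"grip":200},{"slide":[-0.8,32.7,-6],"rot":[0,0,0],"grip":200},{"slide":[-0.8,32.7,-3],"rot":[0,0,0],"grip":200},{"slide":[-0.8,32.7,-1.2],"rot":[0,0,0],"grip":200},{"slide":[-0.8,32.7,-0.4],"rot":[0,0,0],"grip":200},{"slide":[-0.8,32.7,-0.3],"rot":[0,0,0],"grip":200},{"slide":[-0.8,32.7,-0.3],"rot":[0,0,0],"grip":200}])

```text
time_s: 12.42
ee_pos: [0.4753, 0.3121, 0.0195]
eef_rot: [3.141, 0.004, 3.069]
ft_force: [-0.6, -0.1, -2.4]
width: 0.0456
```

Emit:
apply_moves(commands=[{"slide":[0,0,0],"rot":[0,0,0],"grip":60},{"slide":[0,0,0],"rot":[0,0,0],"grip":0},{"slide":[0,0,0],"rot":[0,0,0],"grip":0},{"slide":[0,0,0],"rot":[0,0,0],"grip":0},{"slide":[0,0,-4],"rot":[0,0,0],"grip":0},{"slide":[0,0,-8],"rot":[0,0,0],"grip":0},{"slide":[0,0,-12],"rot":[0,0,0],"grip":0},{"slide":[0,0,-12],"rot":[0,0,0],"grip":0}])

```text
time_s: 13.42
ee_pos: [0.4773, 0.3131, 0.1435]
eef_rot: [3.138, 0.011, 3.069]
ft_force: [1.0, 0.4, -0.2]
width: 0.0918
```

```bash
python3 - <<'E'
from h import *
S=Cam("side");S.save("s5.png",(120,420,100,280),2.6)
plan([(.5738,.0249,.16,3.067)])
E
```

```text
now t 13.47 [0.4757 0.3124 0.1409] [3.14  0.007 3.069] w 0.0921 F [-1.1  0.6 -1.1]
[0.5738, 0.0249, 0.16] slide [-11.88, -27.97, -1.87] rot [0.1, 0.4, 0.1]
```

View pics/s5.png

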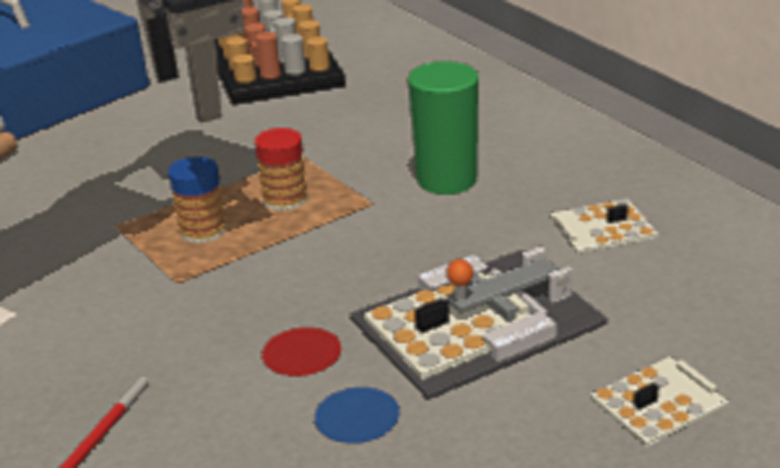

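Both jars stand upright on the mat. I'll measure the discs now that they're visible and move over the knob.

Emit:
apply_moves(commands=[{"slide":[-2,-6,-1.9],"rot":[0,0.4,0],"grip":0},{"slide":[-4,-12,-1.9],"rot":[0,0.4,0],"grip":0},{"slide":[-7,-18,-1.9],"rot":[0,0.4,0],"grip":0},{"slide":[-10,-23,-1.9],"rot":[0,0.4,0],"grip":0},{"slide":[-11.9,-28,-1.9],"rot":[0,0.4,0],"grip":0},{"slide":[-11.9,-28,-1.9],"rot":[0,0.4,0],"grip":0},{"slide":[-11.9,-28,-1.9],"rot":[0,0.4,0],"grip":0},{"slide":[-11.9,-28,-1.9],"rot":[0,0.4,0],"grip":0}])

```text
time_s: 14.48
ee_pos: [0.5732, 0.0261, 0.1594]
eef_rot: [3.139, -0.001, 3.071]
ft_force: [-0.2, 0.0, -0.6]
width: 0.0917
```

```bash
python3 - <<'E'
from h import *
S=Cam("side");S.save("s6.png",(200,400,140,290),3.8)
for nm,lo,hi,roi in (("red",(0,150,60),(6,255,255),(205,262,220,280)),("blue",(100,120,40),(125,255,255),(235,280,240,280))):
    m=S.mask(lo,hi,roi)
    if nm=="red": m|=S.mask((174,150,60),(180,255,255),roi)
    c,st,l=S.big(m); cn=max(cv2.findContours(l,0,1)[0],key=cv2.contourArea)
    G=np.array([S.on(q,.001)[:2] for q in cn[:,0]]);print(nm,c,st,S.on(c,.001),G.min(0),G.max(0))
plan([(.5742,.0249,.0475,3.067)])
E
```

```text
red [235.56398104 234.77014218] [221 226  30  19 422] [0.44581638 0.084849   0.001     ] [0.41480375 0.05344727] [0.47877691 0.1174011 ]
blue [256.86549708 259.23586745] [242 249  31  21 513] [ 0.43785785 -0.01499955  0.001     ] [ 0.40610287 -0.04702166] [0.47045514 0.01803401]
now t 14.53 [0.5734 0.026  0.1597] [ 3.140e+00 -1.000e-03  3.071e+00] w 0.0921 F [-0.2 -0.1 -0.1]
[0.5742, 0.0249, 0.0475] slide [-0.1, -0.13, 11.22] rot [0.1, -0.0, 0.2]
```

View pics/s6.png

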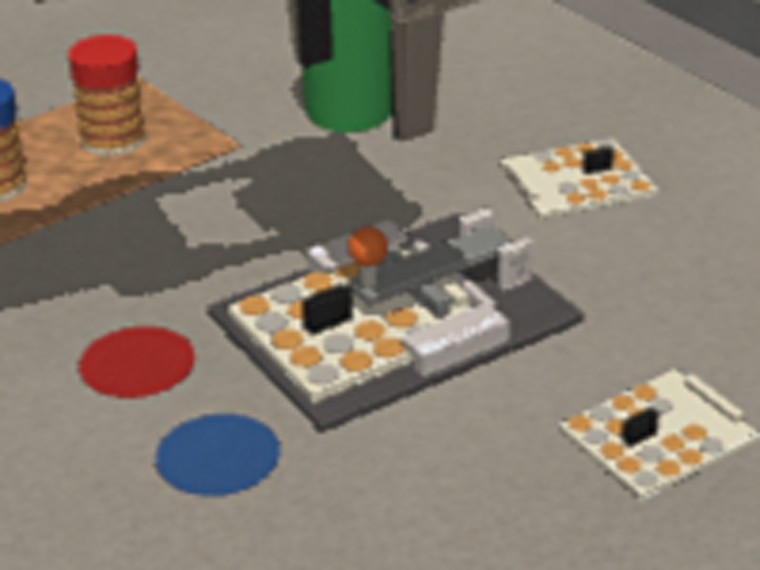

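Emit:
apply_moves(commands=[{"slide":[-0.1,-0.1,4],"rot":[0,0,0.2],"grip":0},{"slide":[-0.1,-0.1,8],"rot":[0,0,0.2],"grip":0},{"slide":[-0.1,-0.1,11.2],"rot":[0,0,0.2],"grip":0},{"slide":[-0.1,-0.1,11.2],"rot":[0,0,0.2],"grip":0},{"slide":[-0.1,-0.1,11.2],"rot":[0,0,0.2],"grip":240},{"slide":[-0.1,-0.1,11.2],"rot":[0,0,0.2],"grip":240},{"slide":[-0.1,-0.1,11.2],"rot":[0,0,0.2],"grip":240},{"slide":[-0.1,-0.1,11.2],"rot":[0,0,0.2],"grip":240},{"slide":[-0.1,-0.1,11.2],"rot":[0,0,0.2],"grip":240},{"slide":[-0.1,-0.1,11.2],"rot":[0,0,0.2],"grip":240},{"slide":[-0.1,-0.1,11.2],"rot":[0,0,0.2],"grip":240},{"slide":[-0.1,-0.1,11.2],"rot":[0,0,0.2],"grip":240},{"slide":[-0.1,-0.1,11.2],"rot":[0,0,0.2],"grip":240},{"slide":[-0.1,-0.1,11.2],"rot":[0,0,0.2],"grip":240}], grip_force=15)

```text
time_s: 16.27
ee_pos: [0.5742, 0.025, 0.0477]
eef_rot: [3.14, -0.001, 3.068]
ft_force: [-0.6, -2.5, 0.3]
width: 0.023
```

```bash
python3 - <<'E'
from h import *
S=Cam("side");S.save("s7.png",(200,400,120,270),3.8)
s=telemetry.sense();p=s["ee_pos"];w=[]
for th in np.arange(.1,1.51,.1):
    a=.315+th;dx=.092-.097*np.cos(a);dz=-.03+.097*np.sin(a)
    w.append((round(p[0]+dx*.9972,4),round(p[1]-dx*.075,4),round(p[2]+dz,4),s["eef_rot"][2]))
plan(w)
E
```

```text
now t 16.32 [0.5741 0.025  0.0477] [ 3.140e+00 -1.000e-03  3.068e+00] w 0.0227 F [-1.1 -1.8 -0.7]
[np.float64(0.5774), np.float64(0.0247), np.float64(0.0568)] slide [-0.33, -0.0, -0.91] rot [0.1, -0.1, -0.0]
[np.float64(0.5817), np.float64(0.0244), np.float64(0.0654)] slide [-0.76, 0.0, -1.77] rot [0.1, -0.1, -0.0]
[np.float64(0.5869), np.float64(0.024), np.float64(0.0736)] slide [-1.28, 0.0, -2.59] rot [0.1, -0.1, -0.0]
[np.float64(0.5929), np.float64(0.0236), np.float64(0.0813)] slide [-1.88, 0.01, -3.37] rot [0.1, -0.1, -0.0]
[np.float64(0.5995), np.float64(0.0231), np.float64(0.0883)] slide [-2.54, 0.01, -4.07] rot [0.1, -0.1, -0.0]
[np.float64(0.6069), np.float64(0.0225), np.float64(0.0945)] slide [-3.28, 0.0, -4.69] rot [0.1, -0.1, -0.0]
[np.float64(0.6149), np.float64(0.0219), np.float64(0.1001)] slide [-4.08, 0.0, -5.25] rot [0.1, -0.1, -0.0]
[np.float64(0.6233), np.float64(0.0213), np.float64(0.1048)] slide [-4.92, 0.01, -5.72] rot [0.1, -0.1, -0.0]
[np.float64(0.6322), np.float64(0.0206), np.float64(0.1086)] slide [-5.82, 0.0, -6.1] rot [0.1, -0.1, -0.0]
[np.float64(0.6414), np.float64(0.0199), np.float64(0.1115)] slide [-6.74, 0.0, -6.39] rot [0.1, -0.1, -0.0]
[np.float64(0.6509), np.float64(0.0192), np.float64(0.1135)] slide [-7.69, 0.0, -6.59] rot [0.1, -0.1, -0.0]
[np.float64(0.6605), np.float64(0.0185), np.float64(0.1145)] slide [-8.65, 0.0, -6.69] rot [0.1, -0.1, -0.0]
[np.float64(0.6702), np.float64(0.0177), np.float64(0.1146)] slide [-9.63, -0.0, -6.7] rot [0.1, -0.1, -0.0]
[np.float64(0.6798), np.float64(0.017), np.float64(0.1137)] slide [-10.59, -0.0, -6.61] rot [0.1, -0.1, -0.0]
[np.float64(0.6893), np.float64(0.0163), np.float64(0.1118)] slide [-11.54, -0.0, -6.42] rot [0.1, -0.1, -0.0]
```

View pics/s7.png

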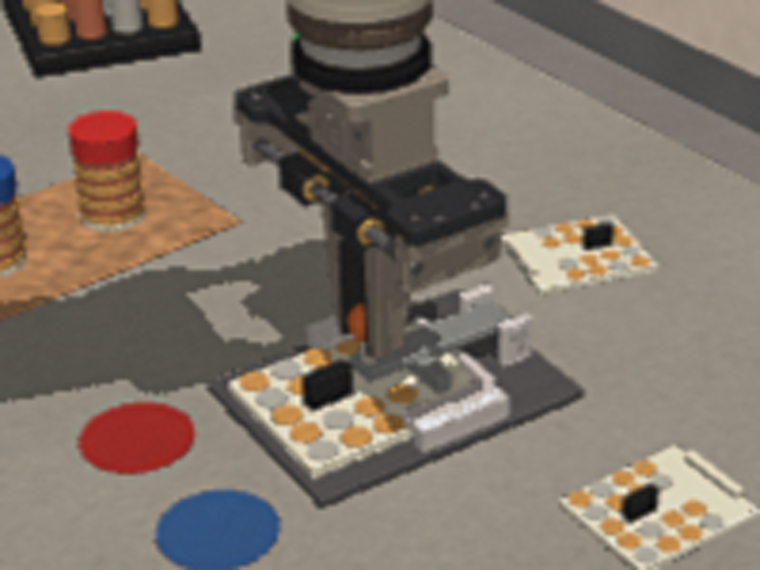

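The knob is pinched between the fingers at crop (357,322). I'll start up the arc.

Emit:
apply_moves(commands=[{"slide":[-0.3,0,-0.9],"rot":[0,0,0],"grip":240},{"slide":[-0.8,0,-1.8],"rot":[0,0,0],"grip":240},{"slide":[-1.3,0,-2.6],"rot":[0,0,0],"grip":240},{"slide":[-1.9,0,-3.4],"rot":[0,0,0],"grip":240},{"slide":[-2.5,0,-4.1],"rot":[0,0,0],"grip":240},{"slide":[-2.5,0,-4.1],"rot":[0,0,0],"grip":240}])

```text
time_s: 17.08
ee_pos: [0.6004, 0.0228, 0.0896]
eef_rot: [3.14, 0.001, 3.068]
ft_force: [2.6, -2.5, -1.9]
width: 0.0229
```

```bash
python3 - <<'E'
from h import *
S=Cam("side");S.save("s8.png",(200,400,120,270),3.8)
s=telemetry.sense();p=[.5741,.025,.0477];w=[]
print(s["ft_force"])
for th in np.arange(.6,1.51,.1):
    a=.315+th;dx=.092-.097*np.cos(a);dz=-.03+.097*np.sin(a)
    w.append((float(p[0]+dx*.9972),float(p[1]-dx*.075),float(p[2]+dz),s["eef_rot"][2]))
plan(w)
E
```

```text
[ 3.14280332 -2.48926492 -2.8997655 ]
now t 17.12 [0.6    0.0229 0.0893] [3.140e+00 1.000e-03 3.068e+00] w 0.0225 F [ 3.1 -2.5 -2.9]
[0.6068583333033398, 0.022536226436271074, 0.0945785709268609] slide [-0.69, 0.02, -0.53] rot [0.1, 0.0, 0.0]
[0.6148065682132131, 0.021938435002014662, 0.10009961352154104] slide [-1.48, 0.02, -1.08] rot [0.1, 0.0, 0.0]
[0.623264736284097, 0.021302291194036035, 0.10479734641560484] slide [-2.33, 0.02, -1.55] rot [0.1, 0.0, 0.0]
[0.6321483262965257, 0.020634151150983333, 0.10862483141483883] slide [-3.22, 0.01, -1.93] rot [0.1, 0.0, 0.0]
[0.6413685763556196, 0.019940690707309, 0.11154382555432904] slide [-4.15, 0.01, -2.23] rot [0.1, 0.0, 0.0]
[0.6508333607705976, 0.019228838690538694, 0.11352516320952483] slide [-5.1, 0.01, -2.42] rot [0.1, 0.0, 0.0]
[0.660448110544227, 0.018505707690716983, 0.11454904750951864] slide [-6.06, 0.01, -2.52] rot [0.1, 0.0, 0.0]
[0.6701167582749836, 0.01777852299375876, 0.11460524814083606] slide [-7.03, 0.01, -2.53] rot [0.1, 0.0, 0.0]
[0.6797426980307715, 0.01705455038878073, 0.11369320356534643] slide [-8.0, 0.01, -2.44] rot [0.1, 0.0, 0.0]
[0.6892297506034636, 0.016341023570738307, 0.11182202663096624] slide [-8.95, 0.01, -2.25] rot [0.1, 0.0, 0.0]
```

View pics/s8.png

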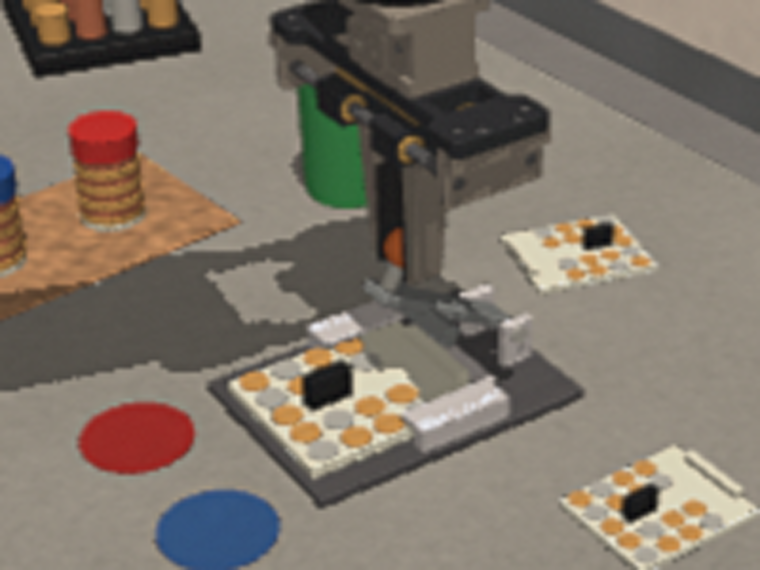

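The bar follows, at about 0.5 rad, and the board hasn't moved. I'll continue to about 1.45 rad.

Emit:
apply_moves(commands=[{"slide":[-0.7,0,-0.5],"rot":[0,0,0],"grip":240},{"slide":[-1.5,0,-1.1],"rot":[0,0,0],"grip":240},{"slide":[-2.3,0,-1.5],"rot":[0,0,0],"grip":240},{"slide":[-3.2,0,-1.9],"rot":[0,0,0],"grip":240},{"slide":[-4.1,0,-2.2],"rot":[0,0,0],"grip":240},{"slide":[-5.1,0,-2.4],"rot":[0,0,0],"grip":240},{"slide":[-6.1,0,-2.5],"rot":[0,0,0],"grip":240},{"slide":[-7.0,0,-2.5],"rot":[0,0,0],"grip":240},{"slide":[-8.0,0,-2.4],"rot":[0,0,0],"grip":240},{"slide":[-8.4,0,-2.4],"rot":[0,0,0],"grip":240},{"slide":[-8.4,0,-2.4],"rot":[0,0,0],"grip":240}])

```text
time_s: 18.5
ee_pos: [0.6845, 0.0162, 0.1132]
eef_rot: [3.141, 0.002, 3.068]
ft_force: [0.7, -4.8, 0.9]
width: 0.0226
```

```bash
python3 - <<'E'
from h import *
S=Cam("side");S.save("s9.png",(200,400,100,250),3.8)
plan([])
E
```

```text
now t 18.55 [0.6844 0.0162 0.1132] [3.141e+00 2.000e-03 3.068e+00] w 0.0229 F [ 0.2 -5.4  1.6]
```

View pics/s9.png

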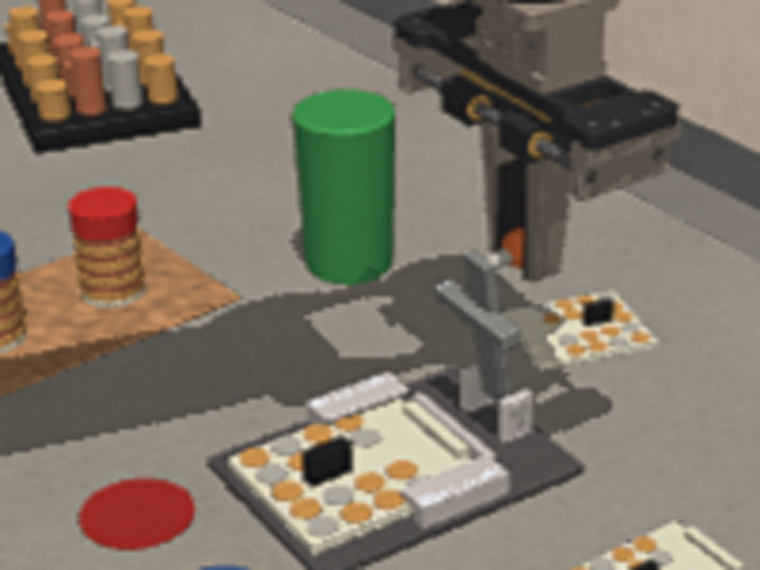

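The bar is upright, with the knob at crop (513,248). I'll release and rise.

Emit:
apply_moves(commands=[{"slide":[0,0,0],"rot":[0,0,0],"grip":120},{"slide":[0,0,0],"rot":[0,0,0],"grip":0},{"slide":[0,0,0],"rot":[0,0,0],"grip":0},{"slide":[0,0,-3],"rot":[0,0,0],"grip":0},{"slide":[0,0,-6],"rot":[0,0,0],"grip":0},{"slide":[4,0,-6],"rot":[0,0,0],"grip":0},{"slide":[9,0,-6],"rot":[0,0,0],"grip":0},{"slide":[14,0,-6],"rot":[0,0,0],"grip":0},{"slide":[14,0,-6],"rot":[0,0,0],"grip":0},{"slide":[14,0,-6],"rot":[0,0,0],"grip":0}])

```text
time_s: 19.8
ee_pos: [0.5457, 0.0266, 0.1737]
eef_rot: [3.14, 0.004, 3.068]
ft_force: [0.5, 0.3, 1.0]
width: 0.0921
```

```bash
python3 - <<'E'
from h import *
S=Cam("side");S.save("s10.png",(255,355,175,250),8)
T=Cam("top");T.save("t10.png",(255,345,160,250),6)
plan([(.5446,.0272,.08,3.067)])
# predicted side pixel for rib centre over z
for z in (.02,.025,.03,.035): print(z,S.pix((.5446,.0272,z)),((S.pix((.5446,.0272,z))-[255,175]+.5)*8-.5))
E
```

```text
now t 19.9 [0.5464 0.0263 0.1738] [3.141 0.004 3.067] w 0.0923 F [ 0.3 -0.   0.6]
[0.5446, 0.0272, 0.08] slide [0.22, 0.07, 9.38] rot [0.1, 0.2, 0.0]
0.02 [286.55807436 223.26894833] [255.96459492 389.65158664]
0.025 [286.46999976 221.45777353] [255.25999809 375.16218825]
0.03 [286.38145658 219.63696286] [254.55165264 360.59570284]
0.035 [286.29244107 217.8064392 ] [253.83952858 345.9515136 ]
```

View pics/s10.png

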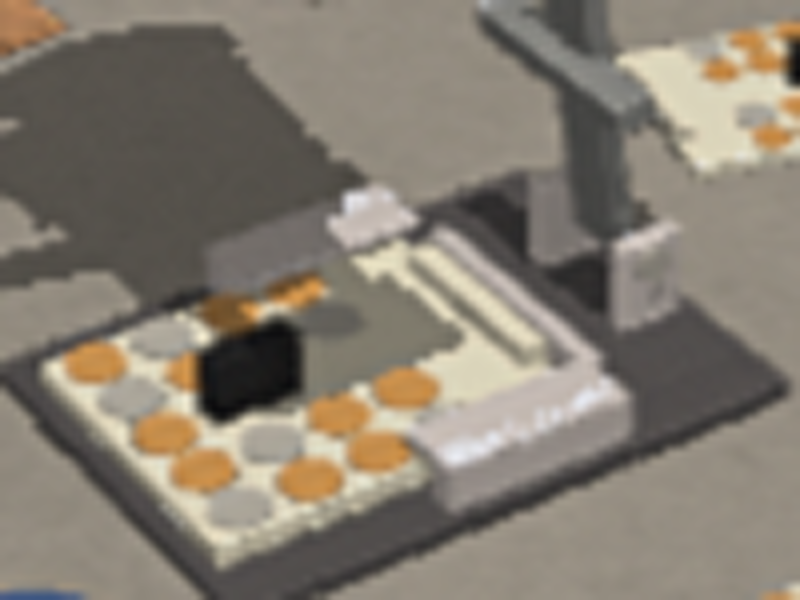

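View pics/t10.png

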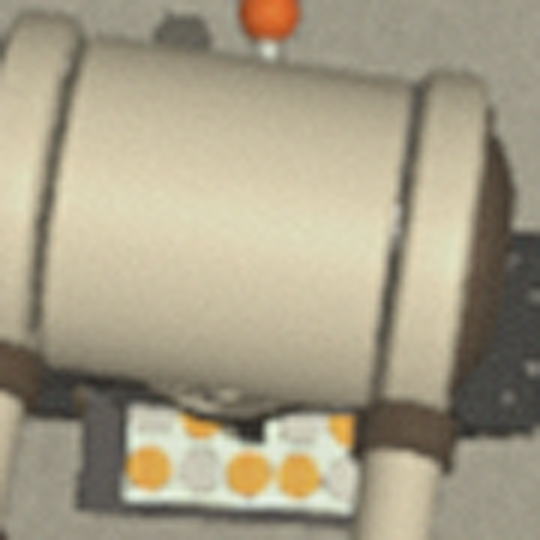

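Emit:
apply_moves(commands=[{"slide":[0.2,0.1,4],"rot":[0,0.2,0],"grip":150},{"slide":[0.3,0.1,8],"rot":[0,0.2,0],"grip":150},{"slide":[0.3,0.1,11],"rot":[0,0.2,0],"grip":150},{"slide":[0.3,0.1,11],"rot":[0,0.2,0],"grip":150},{"slide":[0.3,0.1,11],"rot":[0,0.2,0],"grip":150},{"slide":[0.3,0.1,11],"rot":[0,0.2,0],"grip":150},{"slide":[0.3,0.1,13],"rot":[0,0.2,0],"grip":150},{"slide":[0.3,0.1,14.5],"rot":[0,0.2,0],"grip":150},{"slide":[0.3,0.1,15.3],"rot":[0,0.2,0],"grip":150},{"slide":[0.3,0.1,15.3],"rot":[0,0.2,0],"grip":150}], grip_force=30)

```text
time_s: 21.15
ee_pos: [0.5438, 0.0277, 0.0204]
eef_rot: [3.14, -0.0, 3.068]
ft_force: [-0.5, 0.0, -0.4]
width: 0.0376
```

```bash
python3 - <<'E'
from h import *
S=Cam("side");S.save("s11.png",(235,355,150,250),6)
plan([(.5426,.0272,.02,3.067)])
E
```

```text
now t 21.2 [0.5442 0.0276 0.0209] [3.141e+00 1.000e-03 3.067e+00] w 0.0378 F [ 0.5 -0.7  0.2]
[0.5426, 0.0272, 0.02] slide [0.16, -0.05, 0.09] rot [0.1, 0.0, 0.0]
```

View pics/s11.png

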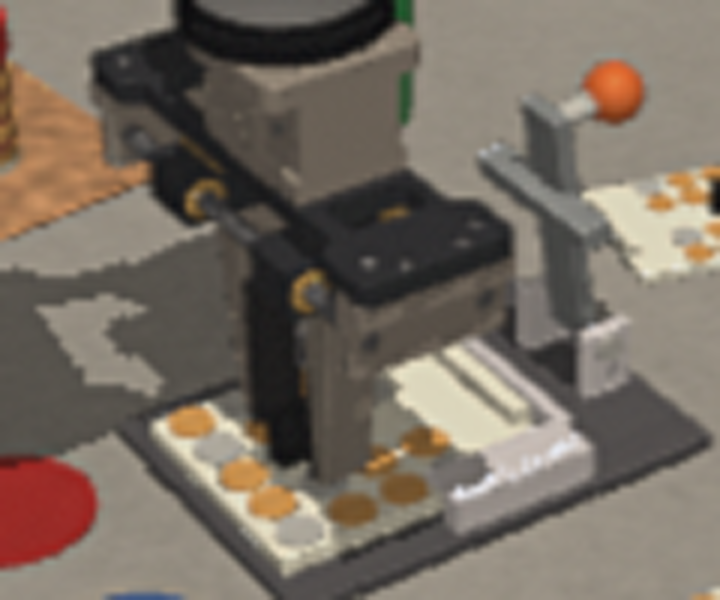

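The fingers straddle the rib just above the board. I'll close on it and slide out.

Emit:
apply_moves(commands=[{"slide":[0,0,0],"rot":[0,0,0],"grip":240},{"slide":[0,0,0],"rot":[0,0,0],"grip":240},{"slide":[0,0,0],"rot":[0,0,0],"grip":240},{"slide":[0,0,0],"rot":[0,0,0],"grip":240},{"slide":[0,0,0],"rot":[0,0,0],"grip":240},{"slide":[0,0,0],"rot":[0,0,0],"grip":240},{"slide":[0,0,0],"rot":[0,0,0],"grip":240},{"slide":[1,0,0],"rot":[0,0,0],"grip":240},{"slide":[2,0,0],"rot":[0,0,0],"grip":240},{"slide":[2,0,0],"rot":[0,0,0],"grip":240}])

```text
time_s: 22.45
ee_pos: [0.5236, 0.0292, 0.0213]
eef_rot: [3.141, 0.001, 3.068]
ft_force: [-1.2, -0.2, 5.4]
width: 0.0119
```

```bash
python3 - <<'E'
from h import *
S=Cam("side");S.save("s12.png",(235,355,150,250),6)
plan([])
E
```

```text
now t 22.5 [0.5236 0.0292 0.0213] [3.141 0.    3.068] w 0.0114 F [-0.8 -0.4  6.9]
```

View pics/s12.png

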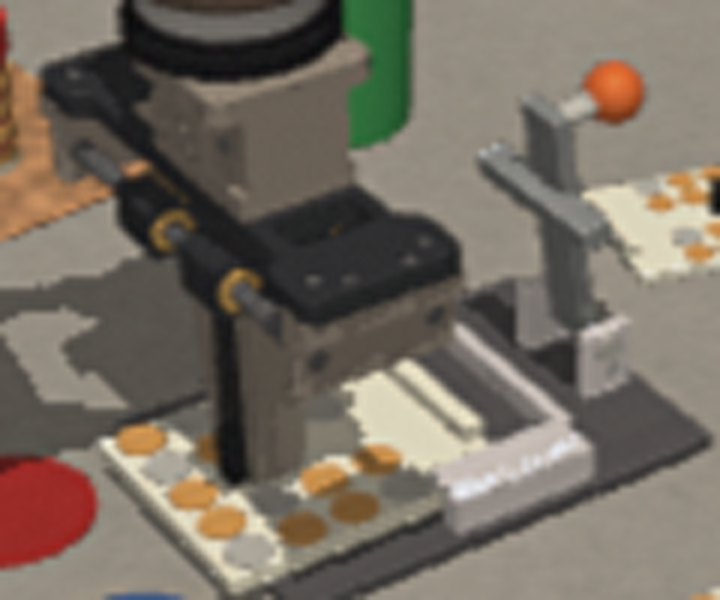

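Emit:
apply_moves(commands=[{"slide":[1,0,-0.05],"rot":[0,0,0],"grip":240},{"slide":[2,0,-0.05],"rot":[0,0,0],"grip":240},{"slide":[3,0,-0.05],"rot":[0,0,0],"grip":240},{"slide":[4,0,-0.05],"rot":[0,0,0],"grip":240},{"slide":[5,0,-0.05],"rot":[0,0,0],"grip":240},{"slide":[6,0,-0.05],"rot":[0,0,0],"grip":240},{"slide":[7,0,-0.05],"rot":[0,0,0],"grip":240},{"slide":[7,0,-0.05],"rot":[0,0,0],"grip":240},{"slide":[7,0,-1],"rot":[0,0,0],"grip":240},{"slide":[7,0,-3],"rot":[0,0,0],"grip":240},{"slide":[7,0,-6],"rot":[0,0,0],"grip":240},{"slide":[7,0,-8],"rot":[0,0,0],"grip":240},{"slide":[7,0,-8],"rot":[0,0,0],"grip":240}])

```text
time_s: 24.12
ee_pos: [0.4557, 0.034, 0.1034]
eef_rot: [3.141, 0.005, 3.068]
ft_force: [0.2, 0.3, -1.7]
width: 0.0118
```

```bash
python3 - <<'E'
from h import *
S=Cam("side");S.save("s13.png",(200,440,120,300),3)
T=Cam("top")
for C,roi in((S,(280,440,290,400)),):
    pass
plan([])
E
```

```text
now t 24.23 [0.4537 0.0343 0.101 ] [ 3.141 -0.     3.068] w 0.0116 F [-0.4  0.4 -2. ]
```

View pics/s13.png

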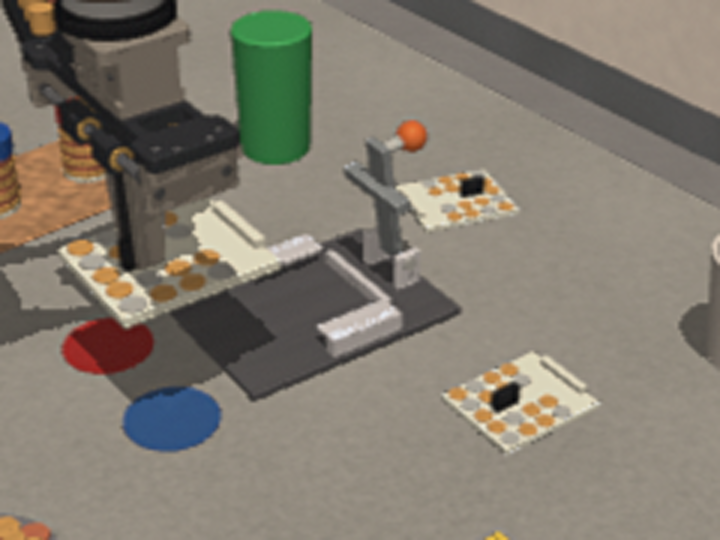

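The board hangs level in the grip, clear of the stand, and the bar is still upright with the knob at crop (411,136). Next is the tray.

```bash
python3 - <<'E'
from h import *
plan([(.4235,-.318,.1,3.098),(.4235,-.318,.026,3.098)])
E
```

```text
now t 24.23 [0.4537 0.0343 0.101 ] [ 3.141 -0.     3.068] w 0.0116 F [-0.4  0.4 -2. ]
[0.4235, -0.318, 0.1] slide [0.4, -35.36, 0.06] rot [0.1, -0.0, -1.7]
[0.4235, -0.318, 0.026] slide [0.4, -35.37, 7.46] rot [0.1, -0.0, -1.7]
```

Emit:
apply_moves(commands=[{"slide":[0,-3,0],"rot":[0,0,0],"grip":240},{"slide":[0,-7,0],"rot":[0,0,-0.5],"grip":240},{"slide":[0,-11,0],"rot":[0,0,-1],"grip":240},{"slide":[0,-15,0],"rot":[0,0,-1.7],"grip":240},{"slide":[0.2,-19,0],"rot":[0,0,-1.7],"grip":240},{"slide":[0.3,-23,0],"rot":[0,0,-1.7],"grip":240},{"slide":[0.4,-27,0],"rot":[0,0,-1.7],"grip":240},{"slide":[0.4,-31,0],"rot":[0,0,-1.7],"grip":240},{"slide":[0.4,-34,0],"rot":[0,0,-1.7],"grip":240},{"slide":[0.4,-35.4,0],"rot":[0,0,-1.7],"grip":240},{"slide":[0.4,-35.4,0],"rot":[0,0,-1.7],"grip":240},{"slide":[0.4,-35.4,2],"rot":[0,0,-1.7],"grip":240},{"slide":[0.4,-35.4,4],"rot":[0,0,-1.7],"grip":240},{"slide":[0.4,-35.4,5],"rot":[0,0,-1.7],"grip":240},{"slide":[0.4,-35.4,5],"rot":[0,0,-1.7],"grip":240}])

```text
time_s: 26.1
ee_pos: [0.4232, -0.317, 0.0499]
eef_rot: [3.139, -0.001, 3.098]
ft_force: [0.2, 0.5, -1.6]
width: 0.0115
```

```bash
python3 - <<'E'
from h import *
S=Cam("side");S.save("s14.png",(260,460,250,400),3.8)
T=Cam("top");T.save("t14.png",(370,520,200,320),5)
plan([(.4235,-.318,.026,3.098)])
E
```

```text
now t 26.2 [ 0.424  -0.3183  0.0513] [3.141e+00 1.000e-03 3.098e+00] w 0.0119 F [ 0.1  0.1 -1.9]
[0.4235, -0.318, 0.026] slide [0.05, 0.03, 2.53] rot [0.0, 0.0, -0.0]
```

View pics/s14.png

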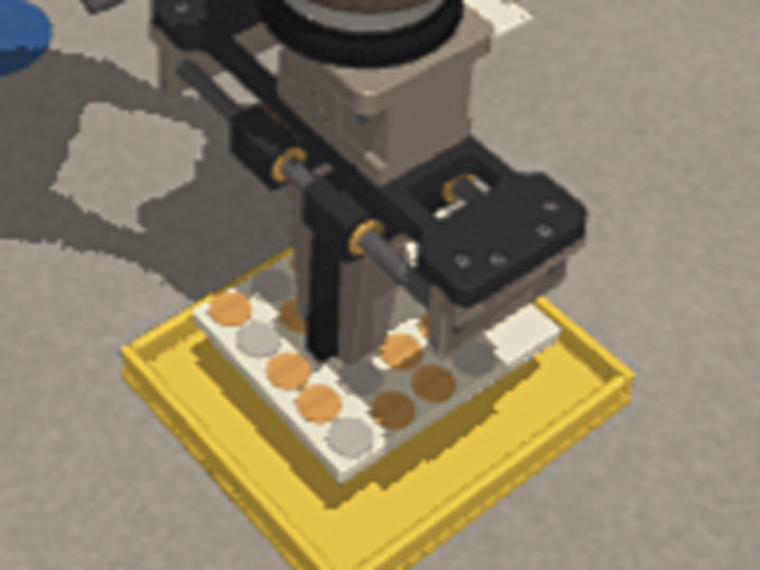

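View pics/t14.png

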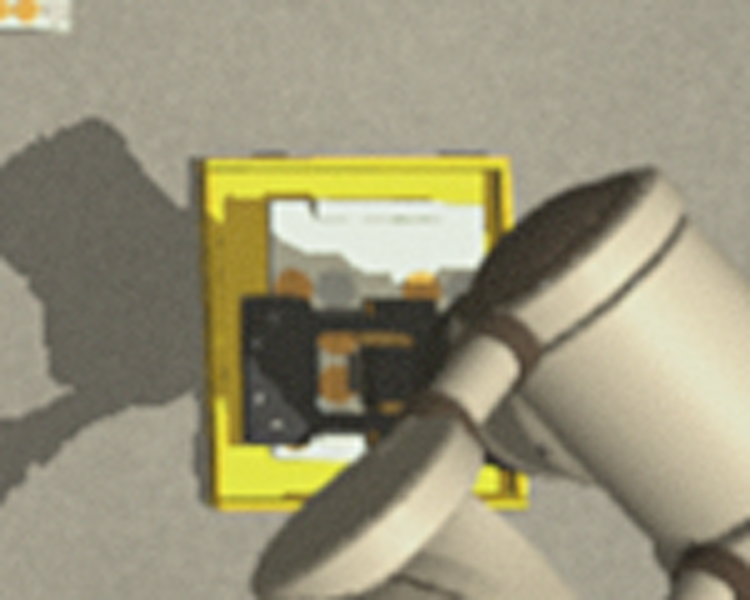

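The board is over the tray with margins all round. I'll lower it.

Emit:
apply_moves(commands=[{"slide":[0,0,1],"rot":[0,0,0],"grip":240},{"slide":[0,0,2],"rot":[0,0,0],"grip":240},{"slide":[0,0,2.6],"rot":[0,0,0],"grip":240},{"slide":[0,0,2.9],"rot":[0,0,0],"grip":240},{"slide":[0,0,3.1],"rot":[0,0,0],"grip":240},{"slide":[0,0,3.1],"rot":[0,0,0],"grip":240},{"slide":[0,0,3.1],"rot":[0,0,0],"grip":240}])

```text
time_s: 27.08
ee_pos: [0.4241, -0.3185, 0.0205]
eef_rot: [3.142, 0.001, 3.098]
ft_force: [0.6, -0.4, -1.4]
width: 0.0117
```

```bash
python3 - <<'E'
from h import *
S=Cam("side");S.save("s15.png",(260,460,250,400),3.8)
plan([])
E
```

```text
now t 27.12 [ 0.4241 -0.3185  0.0205] [3.142e+00 1.000e-03 3.098e+00] w 0.0119 F [-0.6  0.3 -1.7]
```

View pics/s15.png

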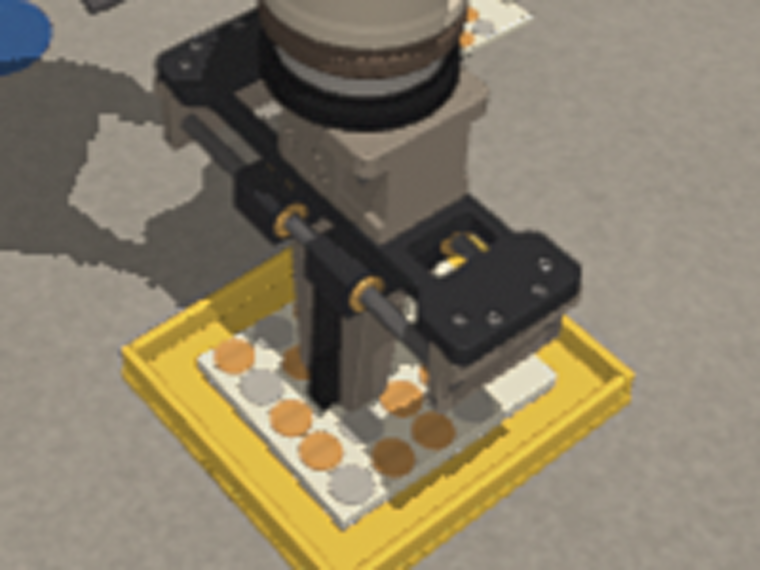

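Emit:
apply_moves(commands=[{"slide":[0,0,0.1],"rot":[0,0,0],"grip":240},{"slide":[0,0,0.2],"rot":[0,0,0],"grip":240},{"slide":[0,0,0.2],"rot":[0,0,0],"grip":240}])

```text
time_s: 27.5
ee_pos: [0.4241, -0.3185, 0.0184]
eef_rot: [3.141, 0.001, 3.098]
ft_force: [0.0, 0.2, -1.9]
width: 0.0117
```

Emit:
apply_moves(commands=[{"slide":[0,0,0.1],"rot":[0,0,0],"grip":240},{"slide":[0,0,0.2],"rot":[0,0,0],"grip":240},{"slide":[0,0,0.2],"rot":[0,0,0],"grip":240}])

```text
time_s: 27.88
ee_pos: [0.4242, -0.3186, 0.0183]
eef_rot: [3.141, 0.0, 3.098]
ft_force: [-5.5, 5.2, 14.1]
width: 0.0117
```

The board touches the tray floor. I'll back off slightly, release and rise.

Emit:
apply_moves(commands=[{"slide":[0,0,0],"rot":[0,0,0],"grip":240},{"slide":[0,0,0],"rot":[0,0,0],"grip":150},{"slide":[0,0,0],"rot":[0,0,0],"grip":150},{"slide":[0,0,0],"rot":[0,0,0],"grip":150},{"slide":[0,0,-2],"rot":[0,0,0],"grip":150},{"slide":[0,0,-6],"rot":[0,0,0],"grip":150},{"slide":[0,0,-11],"rot":[0,0,0],"grip":150},{"slide":[0,5,-11],"rot":[0,0,0],"grip":0},{"slide":[0,11,-11],"rot":[0,0,0],"grip":0},{"slide":[0,17,-11],"rot":[0,0,1.7],"grip":0},{"slide":[0,23,-11],"rot":[0,0,1.7],"grip":0},{"slide":[0,29,-11],"rot":[0,0,1.7],"grip":0},{"slide":[0,35,-11],"rot":[0,0,1.7],"grip":0},{"slide":[0,35,-11],"rot":[0,0,1.7],"grip":0}])

```text
time_s: 29.62
ee_pos: [0.4389, 0.0345, 0.1283]
eef_rot: [3.14, -0.0, 3.075]
ft_force: [0.1, -0.2, 0.5]
width: 0.0921
```

```bash
python3 - <<'E'
from h import *
S=Cam("side");S.save("s16.png")
T=Cam("top");T.save("t16.png")
plan([(.4755,.3124,.13,3.067),(.4755,.3124,.0195,3.067)])
for z in(.073,):print("red",S.on((np.array([0,0])),0))
E
```

```text
now t 29.73 [0.4394 0.0311 0.1284] [-3.142  0.     3.07 ] w 0.0921 F [0.3 0.6 0.3]
[0.4755, 0.3124, 0.13] slide [-1.59, 28.32, -0.16] rot [-0.0, 0.0, 0.2]
[0.4755, 0.3124, 0.0195] slide [-1.59, 28.32, 10.89] rot [-0.0, 0.0, 0.2]
red [0.53328816 3.41539725 0.        ]
```

View pics/s16.png

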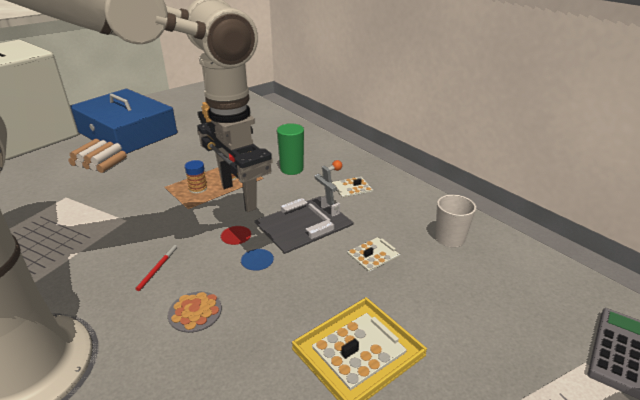

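View pics/t16.png

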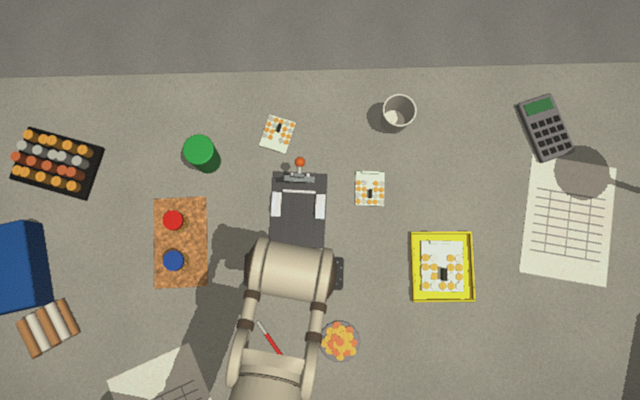

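The board lies flat in the tray with its rib at (444,273) in the top view, both jars stand on the mat, and the bar is up. I'll fetch blue first.

Emit:
apply_moves(commands=[{"slide":[-0.5,6,-0.2],"rot":[0,0,0.2],"grip":0},{"slide":[-1,12,-0.2],"rot":[0,0,0.2],"grip":0},{"slide":[-1.5,18,-0.2],"rot":[0,0,0.2],"grip":0},{"slide":[-1.6,24,-0.2],"rot":[0,0,0.2],"grip":0},{"slide":[-1.6,28.3,-0.2],"rot":[0,0,0.2],"grip":0},{"slide":[-1.6,28.3,-0.2],"rot":[0,0,0.2],"grip":0},{"slide":[-1.6,28.3,-0.2],"rot":[0,0,0.2],"grip":0},{"slide":[-1.6,28.3,4],"rot":[0,0,0.2],"grip":0},{"slide":[-1.6,28.3,8],"rot":[0,0,0.2],"grip":0},{"slide":[-1.6,28.3,10.9],"rot":[0,0,0.2],"grip":0},{"slide":[-1.6,28.3,10.9],"rot":[0,0,0.2],"grip":0},{"slide":[-1.6,28.3,10.9],"rot":[0,0,0.2],"grip":200},{"slide":[-1.6,28.3,10.9],"rot":[0,0,0.2],"grip":200},{"slide":[-1.6,28.3,10.9],"rot":[0,0,0.2],"grip":200},{"slide":[-1.6,28.3,10.9],"rot":[0,0,0.2],"grip":200},{"slide":[-1.6,28.3,10.9],"rot":[0,0,0.2],"grip":200},{"slide":[-1.6,28.3,10.9],"rot":[0,0,0.2],"grip":200},{"slide":[-1.6,28.3,10.9],"rot":[0,0,0.2],"grip":200}], grip_force=25)

```text
time_s: 31.98
ee_pos: [0.4756, 0.3122, 0.0196]
eef_rot: [-3.141, 0.0, 3.067]
ft_force: [-1.4, -1.3, 2.7]
width: 0.0459
```

```bash
python3 - <<'E'
from h import *
S=Cam("side");S.save("s17.png",(120,420,100,280),2.6)
plan([(.442,-.0152,.105,3.067),(.442,-.0152,.0165,3.067)])
E
```

```text
now t 32.02 [0.4757 0.3122 0.0196] [-3.141  0.     3.067] w 0.0459 F [ 0.7 -1.2  3.7]
[0.442, -0.0152, 0.105] slide [0.91, -32.9, -8.53] rot [-0.0, 0.0, -0.0]
[0.442, -0.0152, 0.0165] slide [0.91, -32.9, 0.32] rot [-0.0, 0.0, -0.0]
```

View pics/s17.png

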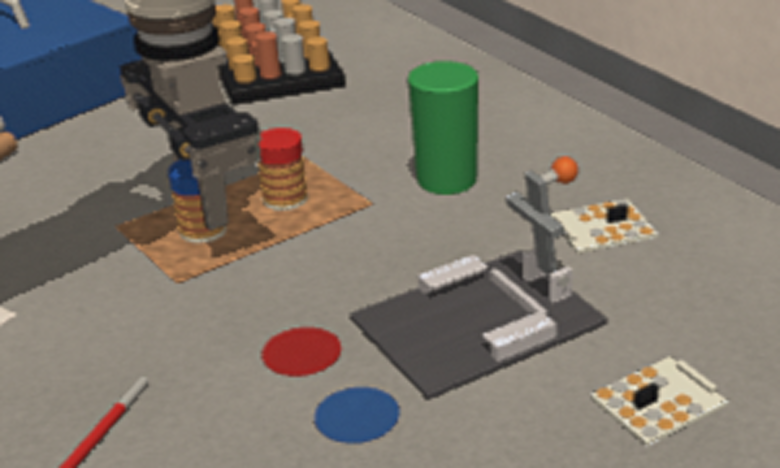

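Blue is gripped. I'll carry it to the blue disc.

Emit:
apply_moves(commands=[{"slide":[0,0,-3],"rot":[0,0,0],"grip":200},{"slide":[0,0,-6],"rot":[0,0,0],"grip":200},{"slide":[0,0,-8.5],"rot":[0,0,0],"grip":200},{"slide":[0,-5,-8.5],"rot":[0,0,0],"grip":200},{"slide":[0.2,-10,-8.5],"rot":[0,0,0],"grip":200},{"slide":[0.4,-15,-8.5],"rot":[0,0,0],"grip":200},{"slide":[0.6,-20,-8.5],"rot":[0,0,0],"grip":200},{"slide":[0.9,-25,-8.5],"rot":[0,0,0],"grip":200},{"slide":[0.9,-29,-8.5],"rot":[0,0,0],"grip":200},{"slide":[0.9,-32,-8.5],"rot":[0,0,0],"grip":200},{"slide":[0.9,-32.9,-8.5],"rot":[0,0,0],"grip":200},{"slide":[0.9,-32.9,-8.5],"rot":[0,0,0],"grip":200},{"slide":[0.9,-32.9,-5],"rot":[0,0,0],"grip":200},{"slide":[0.9,-32.9,-2],"rot":[0,0,0],"grip":200},{"slide":[0.9,-32.9,-0.4],"rot":[0,0,0],"grip":200},{"slide":[0.9,-32.9,0.2],"rot":[0,0,0],"grip":200},{"slide":[0.9,-32.9,0.3],"rot":[0,0,0],"grip":200},{"slide":[0.9,-32.9,0.3],"rot":[0,0,0],"grip":200}])

```text
time_s: 34.28
ee_pos: [0.4427, -0.015, 0.0172]
eef_rot: [-3.141, 0.002, 3.067]
ft_force: [-0.1, -0.6, -3.7]
width: 0.0458
```

```bash
python3 - <<'E'
from h import *
S=Cam("side");S.save("s18.png",(200,350,180,290),5)
plan([])
E
```

```text
now t 34.33 [ 0.4427 -0.0151  0.0172] [-3.141e+00  2.000e-03  3.067e+00] w 0.0452 F [ 0.5  0.1 -2.5]
```

View pics/s18.png

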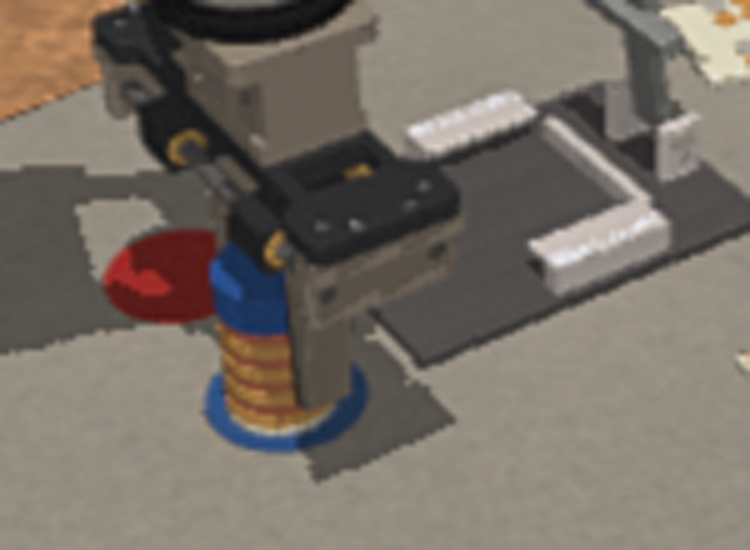

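The blue jar is centred on its disc. I'll lower it the last millimetre, release, and go above red.

Emit:
apply_moves(commands=[{"slide":[0,0,0.1],"rot":[0,0,0],"grip":200},{"slide":[0,0,0.15],"rot":[0,0,0],"grip":200},{"slide":[0,0,0.1],"rot":[0,0,0],"grip":60},{"slide":[0,0,0.1],"rot":[0,0,0],"grip":0},{"slide":[0,0,0.1],"rot":[0,0,0],"grip":0},{"slide":[0,0,0.1],"rot":[0,0,0],"grip":0},{"slide":[0,0,-4],"rot":[0,0,0],"grip":0},{"slide":[0,0,-8],"rot":[0,0,0],"grip":0},{"slide":[0,0,-11.3],"rot":[0,0,0],"grip":0},{"slide":[-2,6,-11.3],"rot":[0,0,0],"grip":0},{"slide":[-4,12,-11.3],"rot":[0,0,0],"grip":0},{"slide":[-6,18,-11.3],"rot":[0,0,0],"grip":0},{"slide":[-8,24,-11.3],"rot":[0,0,0],"grip":0},{"slide":[-9.8,30,-11.3],"rot":[0,0,0],"grip":0},{"slide":[-9.8,33.8,-11.3],"rot":[0,0,0],"grip":0},{"slide":[-9.8,33.8,-11.3],"rot":[0,0,0],"grip":0},{"slide":[-9.8,33.8,-11.3],"rot":[0,0,0],"grip":0}])

```text
time_s: 36.45
ee_pos: [0.5651, 0.314, 0.1298]
eef_rot: [-3.14, 0.001, 3.067]
ft_force: [-0.5, -0.6, -0.6]
width: 0.0923
```

```bash
python3 - <<'E'
from h import *
S=Cam("side");S.save("s19.png",(120,420,100,280),2.6)
plan([(.566,.3148,.0205,3.067)])
E
```

```text
now t 36.5 [0.5652 0.3136 0.13  ] [-3.141e+00  1.000e-03  3.066e+00] w 0.0919 F [ 0.8 -0.3  0.6]
[0.566, 0.3148, 0.0205] slide [-0.06, 0.14, 10.95] rot [-0.1, 0.1, -0.0]
```

View pics/s19.png

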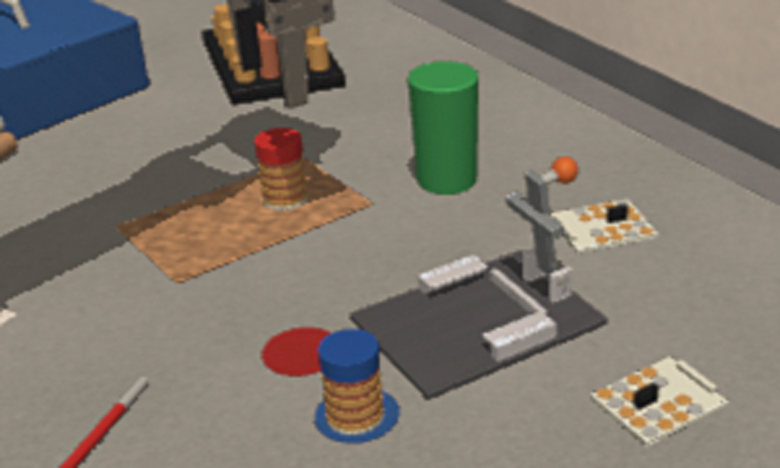

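The blue jar stands on its disc. Red next.

Emit:
apply_moves(commands=[{"slide":[-0.1,0.1,4],"rot":[0,0,0],"grip":0},{"slide":[-0.1,0.1,8],"rot":[0,0,0],"grip":0},{"slide":[-0.1,0.1,10.9],"rot":[0,0,0],"grip":0},{"slide":[-0.1,0.1,10.9],"rot":[0,0,0],"grip":0},{"slide":[-0.1,0.1,10.9],"rot":[0,0,0],"grip":200},{"slide":[-0.1,0.1,10.9],"rot":[0,0,0],"grip":200},{"slide":[-0.1,0.1,10.9],"rot":[0,0,0],"grip":200},{"slide":[-0.1,0.1,10.9],"rot":[0,0,0],"grip":200},{"slide":[-0.1,0.1,10.9],"rot":[0,0,0],"grip":200},{"slide":[-0.1,0.1,10.9],"rot":[0,0,0],"grip":200},{"slide":[-0.1,0.1,10.9],"rot":[0,0,0],"grip":200}])

```text
time_s: 37.88
ee_pos: [0.5665, 0.3146, 0.0212]
eef_rot: [-3.141, 0.001, 3.066]
ft_force: [-1.3, 0.3, 1.7]
width: 0.0458
```

```bash
python3 - <<'E'
from h import *
plan([(.448,.0846,.105,3.067),(.448,.0846,.0165,3.067)])
E
```

```text
now t 37.88 [0.5665 0.3146 0.0212] [-3.141e+00  1.000e-03  3.066e+00] w 0.0458 F [-1.3  0.3  1.7]
[0.448, 0.0846, 0.105] slide [10.08, -23.83, -8.37] rot [-0.0, 0.1, -0.0]
[0.448, 0.0846, 0.0165] slide [10.09, -23.82, 0.48] rot [-0.0, 0.1, -0.0]
```

Emit:
apply_moves(commands=[{"slide":[0,0,-3],"rot":[0,0,0],"grip":200},{"slide":[0,0,-6],"rot":[0,0,0],"grip":200},{"slide":[0,0,-8.4],"rot":[0,0,0],"grip":200},{"slide":[1.5,-4,-8.4],"rot":[0,0,0],"grip":200},{"slide":[3.2,-8,-8.4],"rot":[0,0,0],"grip":200},{"slide":[5,-12,-8.4],"rot":[0,0,0],"grip":200},{"slide":[7,-16,-8.4],"rot":[0,0,0],"grip":200},{"slide":[8.8,-20,-8.4],"rot":[0,0,0],"grip":200},{"slide":[10.1,-23,-8.4],"rot":[0,0,0],"grip":200},{"slide":[10.1,-23.8,-8.4],"rot":[0,0,0],"grip":200},{"slide":[10.1,-23.8,-8.4],"rot":[0,0,0],"grip":200},{"slide":[10.1,-23.8,-5],"rot":[0,0,0],"grip":200},{"slide":[10.1,-23.8,-2],"rot":[0,0,0],"grip":200},{"slide":[10.1,-23.8,-0.5],"rot":[0,0,0],"grip":200},{"slide":[10.1,-23.8,0.1],"rot":[0,0,0],"grip":200},{"slide":[10.1,-23.8,0.2],"rot":[0,0,0],"grip":200},{"slide":[10.1,-23.8,0.2],"rot":[0,0,0],"grip":200}])

```text
time_s: 40.0
ee_pos: [0.4489, 0.0848, 0.0202]
eef_rot: [-3.141, 0.003, 3.066]
ft_force: [0.0, -0.5, -3.4]
width: 0.0459
```

Emit:
apply_moves(commands=[{"slide":[0,0,0.05],"rot":[0,0,0],"grip":200},{"slide":[0,0,0.1],"rot":[0,0,0],"grip":200},{"slide":[0,0,0.1],"rot":[0,0,0],"grip":200}])

```text
time_s: 40.38
ee_pos: [0.449, 0.0848, 0.0193]
eef_rot: [-3.141, 0.003, 3.066]
ft_force: [-0.8, 0.3, -4.2]
width: 0.0458
```

```bash
python3 - <<'E'
from h import *
S=Cam("side");S.save("s20.png",(200,350,180,290),5)
plan([])
E
```

```text
now t 40.42 [0.4489 0.0848 0.0193] [-3.141e+00  3.000e-03  3.066e+00] w 0.046 F [-0.  -0.3 -2.2]
```

View pics/s20.png

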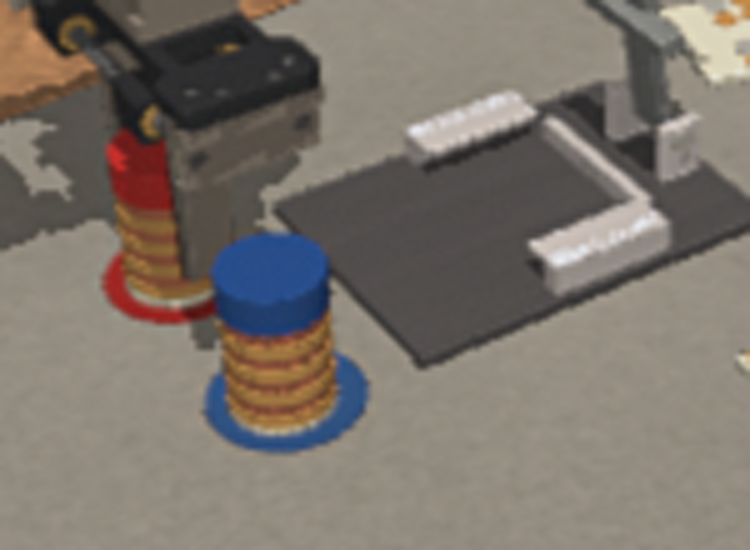

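Red is centred but still about 1 mm up. I'll lower a little more, watching the force, then release.

Emit:
apply_moves(commands=[{"slide":[0,0,0.05],"rot":[0,0,0],"grip":200},{"slide":[0,0,0.1],"rot":[0,0,0],"grip":200},{"slide":[0,0,0.15],"rot":[0,0,0],"grip":200},{"slide":[0,0,0.15],"rot":[0,0,0],"grip":200}])

```text
time_s: 40.92
ee_pos: [0.449, 0.0848, 0.0181]
eef_rot: [-3.141, 0.003, 3.066]
ft_force: [-3.7, 0.3, 4.4]
width: 0.0456
```

Emit:
apply_moves(commands=[{"slide":[0,0,0],"rot":[0,0,0],"grip":60},{"slide":[0,0,0],"rot":[0,0,0],"grip":0},{"slide":[0,0,0],"rot":[0,0,0],"grip":0},{"slide":[0,0,0],"rot":[0,0,0],"grip":0},{"slide":[0,0,-4],"rot":[0,0,0],"grip":0},{"slide":[0,0,-8],"rot":[0,0,0],"grip":0},{"slide":[0,0,-12],"rot":[0,0,0],"grip":0},{"slide":[0,6,-14],"rot":[0,0,0],"grip":0},{"slide":[0,12,-14],"rot":[0,0,0],"grip":0},{"slide":[0,18,-14],"rot":[0,0,0],"grip":0},{"slide":[0,24,-14],"rot":[0,0,0],"grip":0},{"slide":[0,30,-14],"rot":[0,0,0],"grip":0},{"slide":[0,30,-14],"rot":[0,0,0],"grip":0},{"slide":[0,30,-14],"rot":[0,0,0],"grip":0}])

```text
time_s: 42.68
ee_pos: [0.4708, 0.3838, 0.1575]
eef_rot: [-3.14, 0.003, 3.067]
ft_force: [0.3, -0.8, -0.8]
width: 0.0923
```

```bash
python3 - <<'E'
from h import *
S=Cam("side");S.save("s21.png",(200,400,160,290),3.8);S.save("s21f.png")
T=Cam("top");T.save("t21.png",(240,500,150,310),3)
plan([])
E
```

```text
now t 42.77 [0.4712 0.383  0.1579] [-3.140e+00  3.000e-03  3.065e+00] w 0.0922 F [ 0.1 -1.2  0.1]
```

View pics/s21.png

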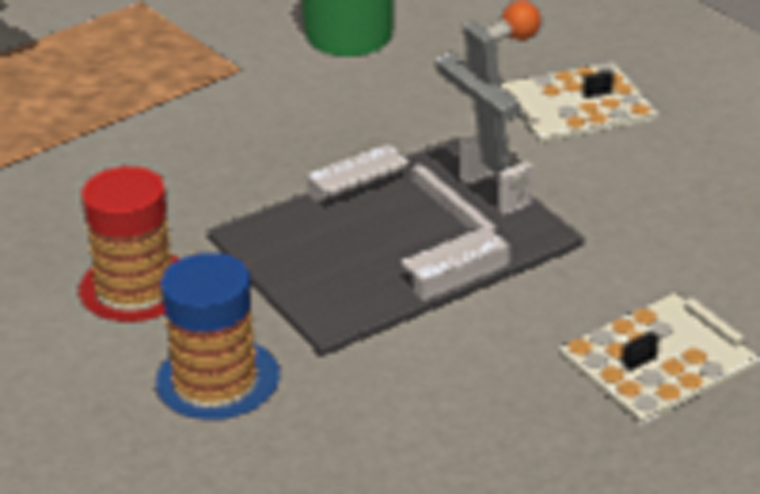

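View pics/t21.png

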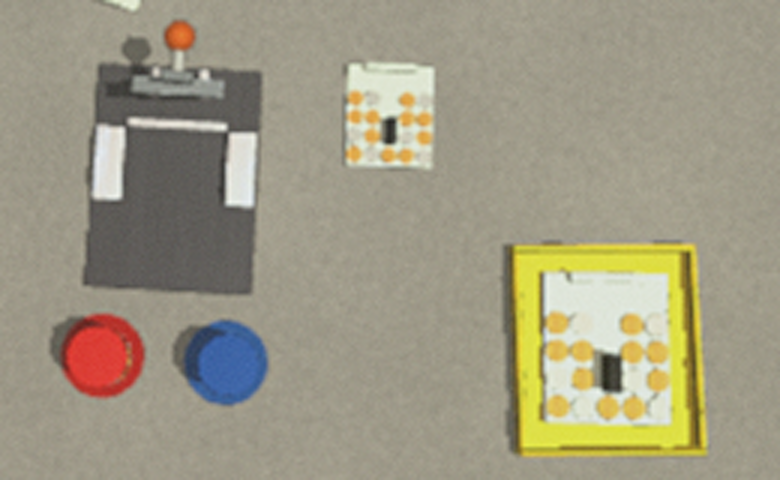

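View pics/s21f.png

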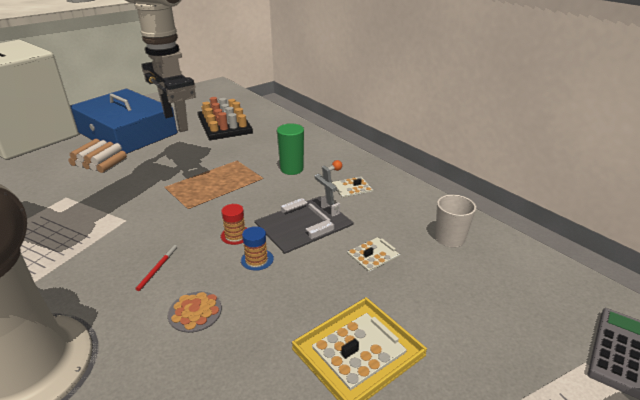

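```bash
python3 - <<'E'
from h import *
S=Cam("side")
for n,X in (("red",(.448,.0846)),("blue",(.440,-.0152))):
    for z in(0,.07): print(n,z,((S.pix((*X,z))-[200,160]+.5)*3.8-.5).round(0))
o=[200,160]
for n,p in(("red",(125,188)),("blue",(206,277))): print(n,S.on([(p[0]+.5)/3.8-.5+200,(p[1]+.5)/3.8-.5+160],.07))
T=Cam("top")
for n,p in(("red",(100,356)),("blue",(229,363))): print(n,T.on([(p[0]+.5)/3-.5+240,(p[1]+.5)/3-.5+150],.07))
E
```

```text
red 0 [140. 286.]
red 0.07 [128. 187.]
blue 0 [221. 378.]
blue 0.07 [211. 277.]
red [0.44634144 0.08505651 0.07      ]
blue [ 0.43767208 -0.0136066   0.07      ]
red [0.44849349 0.08254193 0.07      ]
blue [ 0.44082968 -0.01556923  0.07      ]
```

Same-camera offsets of the jars from their discs are under 2 mm. Handing in.

```bash
python3 -c "
from plant import manip,telemetry
print(manip.close_job(),telemetry.sense()['time_s'])"
```

```text
the job is handed in; nothing more can be done
the job is handed in; nothing more can be done
```

I finished the job in order and handed it in at about 43 s. The hand-in reports no verdict, so these results come from my own pictures.

**What I did:**
- Stood both jars on the cork mat.
- Swung the bar up to about 1.45 rad by its knob.
- Slid the board out by its rib and laid it in the yellow tray.
- Put each jar back on the disc of its cap's colour.

**Last checks:**
- **Jars:** both stand upright. In the side camera, where I measured jar and disc alike, each is under 2 mm from its disc centre, against the 14 mm allowed.
- **Board:** it lies flat in the tray, clear of the walls, and the gripper has let go.
- **Bar:** still upright.
- **Tumbler:** it looks unmoved in the pictures; I did not measure it again.
- **Arm:** open, above and behind the mat, clear of everything.

**Disagreement:** the top and side cameras differ by about 4 mm in x for the discs, and by 2–3 mm for the jars. I used the average to place the jars.

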